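# Take the relay out of the bench machine's control box

## Task

Open the sloping control box: lift its paddle handle to withdraw the hidden pawl, then swing the lid over to the left until it leans back well past upright, and leave it open. Pull the tall plug-in relay off its rail against the sprung catch and set it down upright in the flat metal tray without dropping it. Do not disturb the bottle, the steel block or the screwdriver.

Things in the scene. Friction and masses are not known exactly. Their poses are not given: they have to be found in the camera images.
- console: Grey sheet-steel control box: tub 180 x 210 x 85 mm deep tipped 27 deg towards the robot on a steel foot, fixed. Origin on the bench, x to its high far side, y to its left (lid hinge) side, z up. Call S = (cos27,0,sin27) its slope and N = (-sin27,0,cos27) the lid's outward normal, in this frame. All inside is square to S, y, N
- rim_mid (a point): Centre of the mouth of the tub, in the plane of its rim (a fixed point of the box); the tub's underside is 85 mm from it against N
- lid (a joint): Lid, a grey plate 186 (along S) x 214 (across) x 4 mm, 0.4 kg. 0 shut; grows as its right (-y) edge rises, to its stop at 2.0 rad (115 deg). Axis along S through lid_hinge. The hinge is stiff: the lid stays where it is left; raising it takes up to 0.75 N m
- lid_hinge (a point): Middle of the lid's hinge axis: on the left (+y) rim of the box, at the lid's underside
- paddle (a joint): Steel paddle handle on the lid: 0 at rest, grows to 0.75 rad as its free end (near the lid's right edge) is lifted off the lid; return spring, 1 to 5 N at the handle. Axis parallel to the lid's hinge. The pawl lets the lid go once the paddle is past about 0.35 rad; hold it so until the lid is up 0.3 rad; pulling on then swings the lid
- paddle_grip (a point): Grip point in the paddle, 14 mm from its free end, mid-section. Bar 28 mm wide (along S), 14 thick, 70 long (across the box): grip its two sides along S. Lid shut: this point is 188 mm from lid_hinge towards -y and 28 mm along N, 17 mm free under the bar. The paddle's pivot is 48 mm from here towards the lid's hinge and 16 mm nearer the lid
- relay: Plug-in relay: black block, grey top, tallest on the rail, 34 (its x) x 40 (y) x 66 mm (z), 0.13 kg; origin centre of underside. In the box its z is N, its x is S, its top 11 mm below the rim. A rib on its +x side, 12 mm up, 4 mm proud, is held by a sprung catch. Fixed blocks 40 mm tall stand close by its y sides; its x sides are free from 32 mm up: grip these
- socket (a point): Where the relay's underside sits in the box: 8 mm along N from the tub's underside, 35 mm left of the middle. A pull of about 7 to 15 N along N frees the relay from the catch within 6 mm; it has 1 mm play and leaves its pocket (20 mm deep) after 20 mm, the blocks beside it after 40 mm
- tray: Shallow aluminium tray right of the box, 150 (x) x 130 (y) x 28 mm, walls and floor 4 mm, fixed. Origin: centre of its underside, z up
- oil_bottle: Bystander: white bottle 48 mm across, 110 mm tall; origin centre of its underside
- bench_block: Bystander: dark steel block 80 x 60 x 45 mm; origin centre of its underside
- screwdriver: Bystander: screwdriver lying on the bench along its x axis
There are look-alikes about, which are no part of the job. Of the things that look like the tray, the largest one is meant.

How it is judged (in metres and radians):
On the way, in this order (a step that is already met when the one before it is completed fails the run):
1. the paddle is lifted past 0.25 rad while the lid is still down (under 0.2 rad) (value of joint paddle above 0.25 rad and value of joint lid below 0.2 rad).
2. the lid is swung past 1.65 rad, the relay still in its place (value of joint lid above 1.65 rad and distance between relay and socket below 0.01 m), for 0.2 s.
3. the relay is out of its pocket, over 40 mm from its seat (distance between relay and socket above 0.04 m), for 0.1 s.
At the end, for the whole second after the job is handed in: The lid stands open past 1.65 rad (95 deg); the relay stands upright (within 0.15 rad) on the floor of the tray, underside less than 10 mm above the tray's own underside, at rest and let go (value of joint lid above 1.65 rad and x of relay in the frame of tray between -0.06 and 0.06 m and y of relay in the frame of tray between -0.05 and 0.05 m and z of relay in the frame of tray below 0.01 m and angle between relay's own z axis and vertical below 0.15 rad and linear speed of relay below 0.02 m/s); the robot touches nothing.
It fails at once if the relay is dropped or thrown (faster than 1.2 m/s) (linear speed of relay above 1.2 m/s).
It fails at once if the bottle, block or screwdriver is moved over 30 mm (distance of any of oil_bottle, bench_block, screwdriver from where it was at the start of the episode above 0.03 m).
It also fails if it takes over 62 s, if anything falls off the work surface, if the arm or the gripper's body presses on something with over 40 N, if the wrist force passes 120 N, or if a joint passes its speed limit or range.

## Robot

A 6-joint arm with a two-finger parallel gripper is mounted at the origin on the work surface. World frame = base frame: x ahead of the robot, y to its left, z up, the work surface at z = 0. Lengths are in mm, angles in rad, forces in N, time in s.
With the tool pointing down it reaches from about 275 to 1000 mm from the base axis. Payload 8.4 kg.
Tool frame: the origin (TCP) lies midway between the tips of the shut fingers; the grasp point (between the pads) lies behind it (r.pinch_z is the z of the grasp point in the tool frame, in mm); z points along the fingers, y is the direction in which the jaws open and shut (so a half turn about z gives the same grasp; the last joint's range is limited). The gripper opens to 85 mm and grips with 20 to 120 N. Pads are 22 mm wide; open, the fingers measure 114 mm over their backs; the gripper's body (76 mm by 85 mm) begins 54 mm behind the grasp point. The pads swing forward as they close: fully open they stand 13 mm farther back than shut.
Start: joints at [1.248, 0.353, 1.633, -0, 1.155, -0.002], TCP at [197.077, 593.118, 231.281] pointing down, gripper open.
Joint ranges: [-2.63, 2.63], [-0.92, 2.1], [0.06, 2.66], [-1.3, 4.44], [0, 2.69], [-3.02, 3.02]. Speed limits (rad/s): [2.22, 2.22, 2.79, 3.14, 3.14, 3.14].

## Interface

Orientations are given as [roll, pitch, yaw] about the fixed x, y, z axes, in that order (R = Rz(yaw) Ry(pitch) Rx(roll)).
In Python, from rig import r, optics, ticket gives the robot as it stands.
- The arm moves only by the shell command python3 -m jog 'ROWS' [FORCE]. ROWS is text: rows parted by semicolons, each of 7 numbers parted by spaces: the closure in counts, from 0 (fully open) to 255 (shut), then the shift along the tool's x, y, z in mm, then the turn, a rotation vector about the tool's x, y, z in degrees. A call has 1 to 5 rows; each row shifts and turns the pose as measured when the row begins, along the tool's axes as they then stand; what a row does not reach is not made up. A row lasts 1/12 s, in which the tool goes at most 41.7 mm and 7.16 degrees, less where a joint would pass 70% of its speed; a pose out of reach is approached as far as the arm can. A call with a gripper value outside its range is refused whole. The fingers move at their own pace and stop on an object; FORCE is the grip in N (left out, the last holds). Time passes only in rows, so rows that do not move let the fingers close. It gives the time, the measured TCP pose, the force and the opening at its end, in the units of the state.
- r.sense(): the state, without advancing time (a new reading comes with each control period).
- optics.grab_frame(name): name is "scene" or "top" or "wrist"; returns the picture (384x512x3 uint8, red, green, blue); there is no depth.
- optics.camera_info(name): a dict with "fx", "fy", "cx", "cy" (pixels), "dist" ([k1, k2, p1, p2, k3] as OpenCV has them; the pictures are not rectified), "world_from_camera" (4x4, takes a point from camera to world coordinates). Camera axes: x right, y down, z forward; pixel columns grow to the right and rows downward; lengths in mm; the calibration is good to about 2 mm. A picture is of the moment at which its call begins: read the wrist's pose just before it. camera_info takes no time and is no camera call; for the wrist camera it gives the pose at the moment of the call.
- ticket.sign_off(): hands the job in, once; it reports no verdict.
The state is a dict: "clock": time; "qpos": joint angles; "qvel": joint speeds; "joint_efforts": joint torques, N m; "eef_pos": TCP position; "tcp_rot": TCP orientation; "contact_force": force on the tool from outside, world axes, zero at the start; "wrist_torque": the same for the moment, N m; "opening": opening from 0.0 (shut) to 1.0 (fully open).
Only numpy, scipy, OpenCV 4.12 (cv2) and the standard library are available. Lean on these libraries where they do the work, as an engineer would, in place of code of your own. Each camera call takes 0.05 s, during which the arm holds its last target.

## Working session

There is one attempt and no reset: what is moved stays moved. The work goes in short steps, Python scripts to look and compute and a shell command to move; the robot and the scene stay as the last step left them, time stands still between calls to the robot, and variables do not carry over. Pictures are saved under pics/ and viewed, and the job is handed in when it is done.

```bash
ls; mkdir -p pics; python3 - <<'E'
from rig import r, optics, ticket
import cv2
s=r.sense();print(s, r.pinch_z)
for n in ("scene","top","wrist"):
    c=optics.camera_info(n);print(n,c)
    f=optics.grab_frame(n);cv2.imwrite(f"pics/a_{n}.png",cv2.cvtColor(f,cv2.COLOR_RGB2BGR))
E
```

```text
pics
{'clock': 0.0, 'qpos': array([ 1.24760039e+00,  3.53622781e-01,  1.63415287e+00, -3.83569521e-06,
        1.15521846e+00, -2.38748575e-03]), 'qvel': array([-9.66330996e-05,  3.36218201e-04, -1.13395050e-03, -9.87382532e-04,
        1.04132618e-03,  1.15709446e-04]), 'joint_efforts': array([-7.88956568e-04, -6.05229521e+01, -3.42072952e+01, -2.95107793e-04,
        9.29781119e-03,  9.94653533e-06]), 'eef_pos': array([196.92109881, 592.64847678, 230.56951699]), 'tcp_rot': array([-3.14019119e+00,  1.61061952e-07,  2.82078575e+00]), 'contact_force': array([0.68536781, 0.06350143, 0.33022731]), 'wrist_torque': array([-0.00726061,  0.04210518,  0.01639822]), 'opening': 1.001496167502383} -18.700000000000003
scene {'fx': 348.72127285417326, 'fy': 348.72127285417326, 'cx': 258.9118289111373, 'cy': 193.9476228070646, 'dist': array([-0.02107068,  0.        ,  0.        ,  0.        ,  0.        ]), 'world_from_camera': array([[ 8.26712554e-01,  4.42104641e-01, -3.47979653e-01,
         8.22782331e+02],
       [ 5.62420792e-01, -6.66030022e-01,  4.89986595e-01,
        -4.27795921e+02],
  
[... 571 characters left out ...]
1.54143363e-01, -9.88046871e-01,
         1.10772969e+03],
       [ 0.00000000e+00,  0.00000000e+00,  0.00000000e+00,
         1.00000000e+00]])}
wrist {'fx': 290.96372896620494, 'fy': 290.96372896620494, 'cx': 252.05969639586675, 'cy': 193.0400091006387, 'dist': array([-0.06146564,  0.        ,  0.        ,  0.        ,  0.        ]), 'world_from_camera': array([[ 3.13835378e-01,  9.00659555e-01,  3.00532398e-01,
         1.19763709e+02],
       [ 9.49475623e-01, -2.97084373e-01, -1.01177650e-01,
         6.18105281e+02],
       [-1.84313811e-03,  3.17101312e-01, -9.48389878e-01,
         3.71969726e+02],
       [ 0.00000000e+00,  0.00000000e+00,  0.00000000e+00,
         1.00000000e+00]])}
```

View pics/a_scene.png

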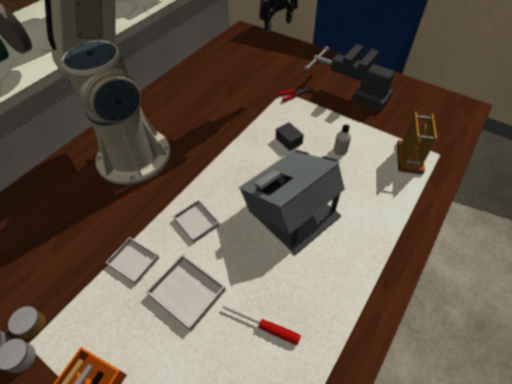

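View pics/a_top.png

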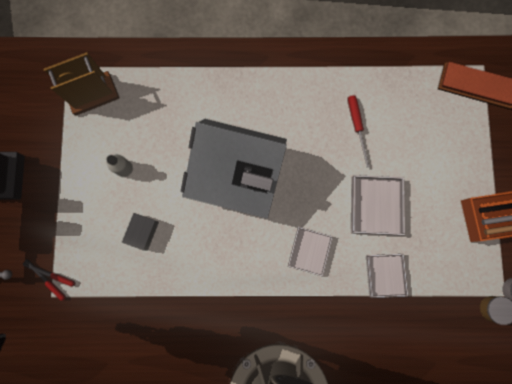

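```bash
python3 - <<'E'
import cv2
a=cv2.imread('pics/a_top.png');cv2.imwrite('pics/a_topc.png',cv2.resize(a[60:300,150:450],None,fx=2.6,fy=2.4,interpolation=cv2.INTER_CUBIC))
a=cv2.imread('pics/a_scene.png');cv2.imwrite('pics/a_scc.png',cv2.resize(a[100:340,130:400],None,fx=2.5,fy=2.5,interpolation=cv2.INTER_CUBIC))
E
```

```text
(no output)
```

View pics/a_topc.png

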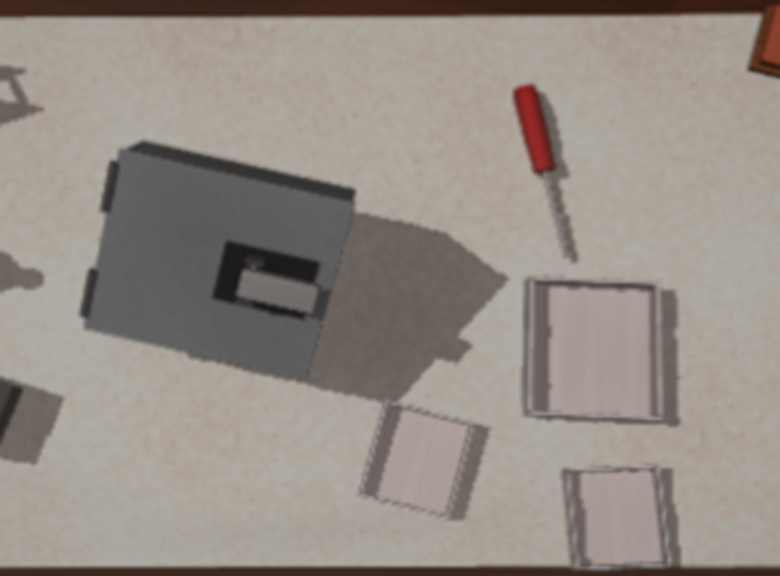

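View pics/a_scc.png

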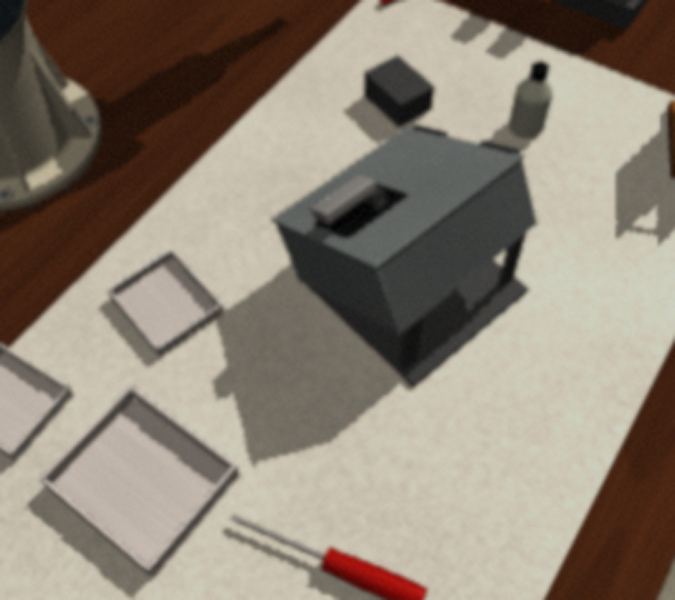

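View pics/a_wrist.png

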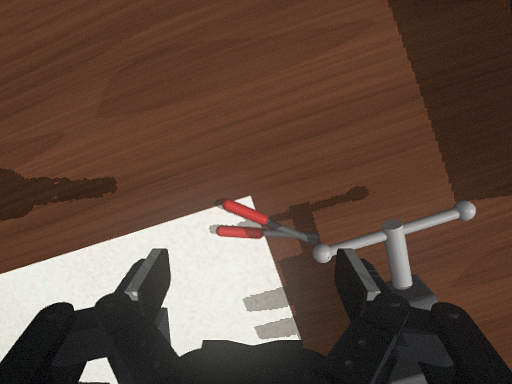

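```bash
python3 - <<'E'
import cv2
a=cv2.imread('pics/a_top.png');cv2.imwrite('pics/b1.png',cv2.resize(a[110:225,175:300],None,fx=6,fy=5,interpolation=cv2.INTER_CUBIC))
cv2.imwrite('pics/b3.png',cv2.resize(a[165:305,280:420],None,fx=4,fy=4,interpolation=cv2.INTER_CUBIC))
a=cv2.imread('pics/a_scene.png');cv2.imwrite('pics/b2.png',cv2.resize(a[140:260,235:355],None,fx=5,fy=5,interpolation=cv2.INTER_CUBIC))
cv2.imwrite('pics/b4.png',cv2.resize(a[245:345,130:250],None,fx=5,fy=5,interpolation=cv2.INTER_CUBIC))
E
```

```text
(no output)
```

View pics/b1.png

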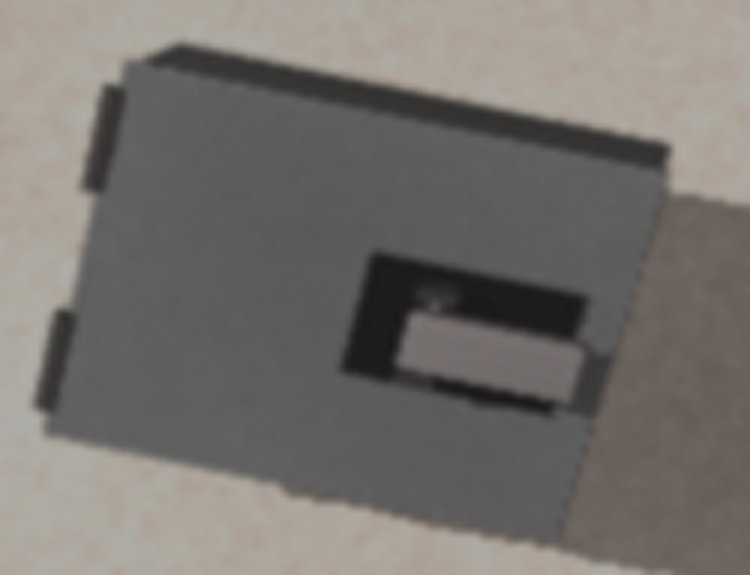

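View pics/b2.png

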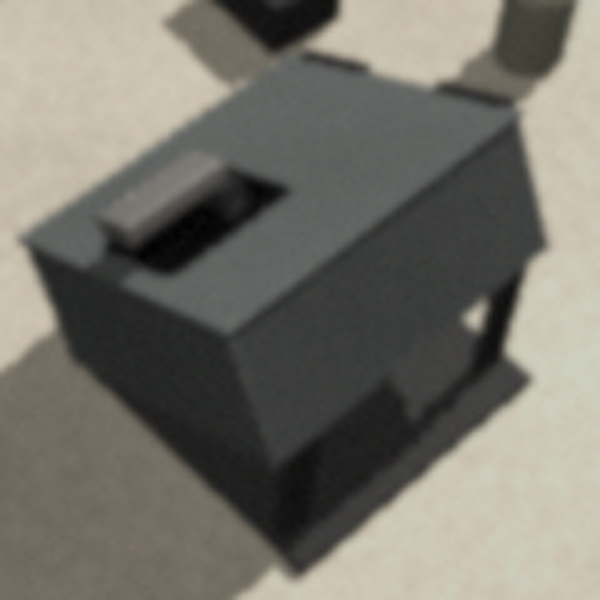

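View pics/b3.png

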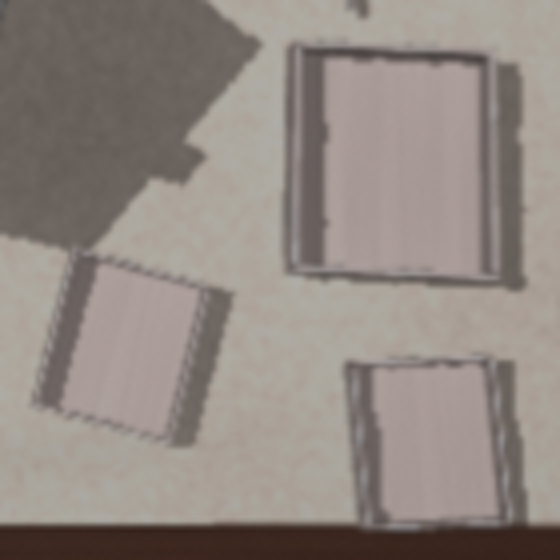

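View pics/b4.png

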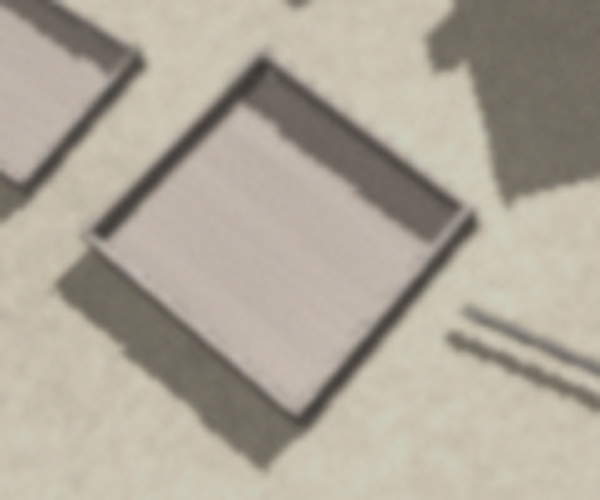

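```bash
cat > geo.py <<'E'
import numpy as np, cv2
from scipy.spatial.transform import Rotation as Rn
from rig import r, optics, ticket
def proj(n,P,c=None):
    c=c or optics.camera_info(n)
    K=np.array([[c['fx'],0,c['cx']],[0,c['fy'],c['cy']],[0,0,1]])
    M=np.linalg.inv(c['world_from_camera'])
    return cv2.projectPoints(np.float64(P).reshape(-1,1,3),cv2.Rodrigues(M[:3,:3])[0],M[:3,3],K,c['dist'])[0].reshape(-1,2)
def px(p,s,o):
    return (np.array(p,float)+.5)/np.array(s)-.5+np.array(o)
a=np.radians(27)
def frame(yaw):
    Z=Rn.from_euler('z',yaw).as_matrix()
    return Z@[np.cos(a),0,np.sin(a)], Z@[0,1,0], Z@[-np.sin(a),0,np.cos(a)]
E
cat > fit.py <<'E'
from geo import *
from scipy.optimize import least_squares
top=px([(125,62),(665,172),(565,540),(45,430)],(6,5),(175,110))
sc=px([(520,115),(230,337),(20,238),(295,55)],5,(235,140))
ct,cs=optics.camera_info('top'),optics.camera_info('scene')
pt=px([(410,308),(587,345),(575,405),(392,365)],(6,5),(175,110))
def corners(v):
    S,Y,N=frame(v[3]);C=v[:3]
    return np.array([C+S*sx*93+Y*sy*107 for sx,sy in((1,1),(1,-1),(-1,-1),(-1,1))])
f=lambda v:np.r_[(proj('top',corners(v),ct)-top).ravel(),(proj('scene',corners(v),cs)-sc).ravel()]
q=least_squares(f,[500,100,200,-0.2]);print('lid top centre',q.x,'res',q.fun.round(1))
v=q.x;S,Y,N=frame(v[3])
# paddle top face centre via top img & scene
hinge=v[:3]-4*N+107*Y
for yo in (105,107):
  h=v[:3]-4*N+yo*Y
  g=h-188*Y+28*N
  print('hinge',h,'grip',g)
# paddle top: corners from grip (14 to free end, 7 up)
P=[g+7*N+sx*14*S+dy*Y for sx,dy in((1,56),(1,-14),(-1,-14),(-1,56))]
print(proj('top',P,ct)-pt)
P=[g+7*N+sx*14*S+dy*Y for sx,dy in((-1,-14),(-1,56),(1,56),(1,-14))]
print(proj('scene',P,cs)-px([(100,215),(197,152),(230,170),(130,225)],5,(235,140)))
# tray
tt=px([(290,45),(495,52),(500,280),(288,272)],4,(280,165))
ts=px([(475,213),(300,412),(90,237),(265,58)],5,(130,245))
def tc(v):
    Z=Rn.from_euler('z',v[2]).as_matrix()
    return np.array([np.r_[v[:2],28]+Z@[sx*75,sy*65,0] for sx,sy in((1,1),(1,-1),(-1,-1),(-1,1))])
f2=lambda v:np.r_[(proj('top',tc(v),ct)-tt).ravel(),(proj('scene',tc(v),cs)-ts).ravel()]
q2=least_squares(f2,[400,-200,0]);print('tray',q2.x,q2.fun.round(1))
E
python3 fit.py
```

```text
lid top centre [ 5.36159393e+02  1.10500254e+02  1.35860842e+02 -2.50652896e-01] res [-0.1 -0.6  0.8 -0.3 -1.3  0.2 -0.2  0.7  0.9 -0.4 -0.4  0.1 -0.3  0.9
 -0.7  0.1]
hinge [563.96244027 211.76865087 132.29681623] grip [505.01707622  32.79649595 157.24499891]
hinge [564.45851328 213.70615224 132.29681623] grip [505.51314923  34.73399732 157.24499891]
[[-0.80586367 -0.06877617]
 [-0.32634354 -0.03894743]
 [-1.1863767  -0.58434842]
 [-0.38167757  0.02127672]]
[[-0.46906386  0.72154845]
 [-0.01095809 -0.44776179]
 [ 0.01922999 -1.87132104]
 [-0.12036144  1.30315867]]
tray [ 4.71837766e+02 -2.61267844e+02 -4.53466439e-02] [ 1.3 -2.1  0.4 -1.8 -0.  -0.8  1.5 -1.1  0.4 -2.4 -0.4  0.4 -2.1 -1.5
 -0.6 -3.4]
```

```bash
cat >> fit.py <<'E'
print('----')
for n,m in (('top',tt),('scene',ts)):
    for z in (28,0):
        def tcz(v): p=tc(v); p[:,2]=z; return p
        w=least_squares(lambda v:(proj(n,tcz(v))-m).ravel(),[400,-200,0]);print(n,z,w.x.round(2),w.fun.round(1))
for n,m in (('top',top),('scene',sc)):
    w=least_squares(lambda v:(proj(n,corners(v))-m).ravel(),q.x);print(n,w.x.round(2),w.fun.round(1))
def full(v):
    Z=Rn.from_euler('z',v[2]).as_matrix()
    return np.array([np.r_[v[:2],v[3]]+Z@[sx*v[4],sy*v[5],0] for sx,sy in((1,1),(1,-1),(-1,-1),(-1,1))])
w=least_squares(lambda v:np.r_[(proj('top',full(v),ct)-tt).ravel(),(proj('scene',full(v),cs)-ts).ravel()],[470,-260,0,28,75,65]);print(w.x,w.fun.round(1))
E
python3 fit.py | sed '1,/----/d'
```

```text
top 28 [ 4.6813e+02 -2.5902e+02 -4.0000e-02] [ 0.4 -0.6 -0.5 -0.5 -0.7  0.6  0.8  0.5]
top 0 [ 4.7152e+02 -2.6742e+02 -4.0000e-02] [ 1.   0.2 -1.1  0.3 -1.4 -0.2  1.4 -0.2]
scene 28 [ 4.7588e+02 -2.6332e+02 -5.0000e-02] [ 1.2 -0.8  0.2  2.2 -1.5 -0.1  0.1 -2.1]
scene 0 [ 4.6460e+02 -2.5819e+02 -5.0000e-02] [-0.1 -0.5  0.1  1.  -0.2  0.   0.2 -0.8]
top [ 5.3728e+02  1.1030e+02  1.3038e+02 -2.5000e-01] [ 0.1 -0.1  0.6 -0.4 -1.1 -0.2  0.4  0.8]
scene [ 5.3324e+02  1.1686e+02  1.2808e+02 -2.6000e-01] [ 0.5 -0.2 -0.5 -0.5  0.3  0.4 -0.4  0.3]
[ 4.70278520e+02 -2.61883188e+02 -4.45562525e-02  1.55651759e+01
  7.38610627e+01  6.47548518e+01] [ 0.5 -0.1 -1.1  0.1 -1.6 -0.4  0.8 -0.6 -0.2 -0.8 -0.4  1.4 -1.   0.4
 -0.1 -1.1]
```

```bash
python3 - <<'E'
from rig import r, optics, ticket
print([x for x in dir(r) if x[0]!='_'],[x for x in dir(optics) if x[0]!='_'])
E
```

```text
['MotionError', 'pinch_z', 'sense'] ['camera_info', 'grab_frame']
```

```bash
cat >> geo.py <<'E'
def cur():
    s=r.sense(); return np.array(s['eef_pos']),Rn.from_euler('xyz',s['tcp_rot']),s
def rows(p1,R1,n,grip=0,straight=True):
    p,R,s=cur(); w=(R.inv()*R1).as_rotvec()
    out=[]
    for k in range(n):
        Ra=R*Rn.from_rotvec(w*k/n); d=Ra.inv().apply((p1-p)/n)
        out.append("%d %.1f %.1f %.1f %.2f %.2f %.2f"%((grip,)+tuple(d)+tuple(np.degrees(w/n))))
    print('dist',np.linalg.norm(p1-p).round(1),'ang',np.degrees(np.linalg.norm(w)).round(1),'per row',np.linalg.norm(p1-p)/n,np.degrees(np.linalg.norm(w))/n)
    for i in range(0,n,5): print("; ".join(out[i:i+5]))
def Rtool(y,z):
    y=np.array(y,float);z=np.array(z,float);x=np.cross(y,z)
    return Rn.from_matrix(np.c_[x,y,z]/1.0)
E
python3 - <<'E'
from geo import *
rows(np.array([470,90,380.]),Rn.from_euler('xyz',[np.pi,0,np.pi/2-.25]),15)
E
```

```text
dist 591.3 ang 85.9 per row 39.41976764726828 5.729760666395345
0 -27.8 -26.1 -9.9 -0.00 0.00 5.73; 0 -30.3 -23.2 -9.9 -0.00 0.00 5.73; 0 -32.5 -20.0 -9.9 -0.00 0.00 5.73; 0 -34.3 -16.7 -9.9 -0.00 0.00 5.73; 0 -35.8 -13.2 -9.9 -0.00 0.00 5.73
0 -36.9 -9.5 -9.9 -0.00 0.00 5.73; 0 -37.7 -5.8 -9.9 -0.00 0.00 5.73; 0 -38.1 -2.0 -9.9 -0.00 0.00 5.73; 0 -38.1 1.8 -9.9 -0.00 0.00 5.73; 0 -37.7 5.6 -9.9 -0.00 0.00 5.73
0 -37.0 9.3 -9.9 -0.00 0.00 5.73; 0 -35.9 13.0 -10.0 -0.00 0.00 5.73; 0 -34.4 16.5 -10.0 -0.00 0.00 5.73; 0 -32.6 19.9 -10.0 -0.00 0.00 5.73; 0 -30.4 23.0 -10.0 -0.00 0.00 5.73
```

```bash
python3 -m jog '0 -28 -26 -12 0 0 5.7; 0 -30 -23 -12 0 0 5.7; 0 -32 -20 -12 0 0 5.7; 0 -34 -17 -12 0 0 5.7; 0 -36 -13 -12 0 0 5.7'
python3 -m jog '0 -37 -9.5 -10 0 0 5.7; 0 -38 -6 -10 0 0 5.7; 0 -38 -2 -10 0 0 5.7; 0 -38 2 -10 0 0 5.7; 0 -38 5.6 -10 0 0 5.7'
python3 - <<'E'
from geo import *
rows(np.array([470,90,380.]),Rn.from_euler('xyz',[np.pi,0,np.pi/2-.25]),7)
E
```

```text
clock: 0.57
eef_pos: [285.3, 423.5, 287.2]
tcp_rot: [-3.134, 0.001, 2.314]
contact_force: [1.1, 0.5, 0.0]
opening: 0.997
clock: 0.98
eef_pos: [375.7, 245.4, 340.2]
tcp_rot: [-3.136, 0.005, 1.793]
contact_force: [1.0, 1.4, -0.3]
opening: 1.001
dist 186.1 ang 27.0 per row 26.58573304806586 3.8630129937647912
0 -24.7 8.2 -5.6 -0.03 0.05 3.86; 0 -24.0 9.9 -5.6 -0.03 0.05 3.86; 0 -23.3 11.5 -5.6 -0.03 0.05 3.86; 0 -22.5 13.0 -5.6 -0.03 0.05 3.86; 0 -21.6 14.5 -5.7 -0.03 0.05 3.86
0 -20.5 15.9 -5.7 -0.03 0.05 3.86; 0 -19.4 17.3 -5.7 -0.03 0.05 3.86
```

```bash
python3 -m jog '0 -34 12 -8 0 0 5.4; 0 -33 14 -8 0 0 5.4; 0 -32 16 -8 0 0 5.4; 0 -30 18 -8 0 0 5.4; 0 -28 20 -8 0 0 5.4'
python3 - <<'E'
from geo import *
p,R,s=cur();print(p,s['tcp_rot'],s['qpos'])
c=optics.camera_info('wrist');print(c['world_from_camera'].round(3).tolist())
f=optics.grab_frame('wrist');cv2.imwrite('pics/c_w.png',cv2.cvtColor(f,cv2.COLOR_RGB2BGR))
E
```

```text
clock: 1.4
eef_pos: [462.1, 80.5, 383.8]
tcp_rot: [-3.141, 0.006, 1.296]
contact_force: [1.4, 0.6, 0.4]
opening: 1.003
[462.08439711  80.50085513 383.8145254 ] [-3.14114818  0.00597206  1.29630891] [ 0.17307647 -0.01562833  1.74437468 -0.00525443  1.41583367  0.44838395]
[[0.963, -0.255, -0.087, 484.566], [-0.27, -0.911, -0.311, 159.277], [-0.0, 0.323, -0.946, 524.636], [0.0, 0.0, 0.0, 1.0]]
```

View pics/c_w.png

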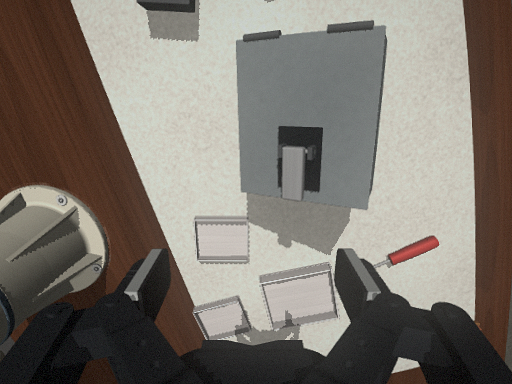

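```bash
python3 - <<'E'
import cv2
a=cv2.imread('pics/c_w.png');cv2.imwrite('pics/c1.png',cv2.resize(a[15:215,230:395],None,fx=4,fy=3,interpolation=cv2.INTER_CUBIC))
cv2.imwrite('pics/c2.png',cv2.resize(a[255:345,250:350],None,fx=6,fy=6,interpolation=cv2.INTER_CUBIC))
E
```

```text
(no output)
```

View pics/c1.png

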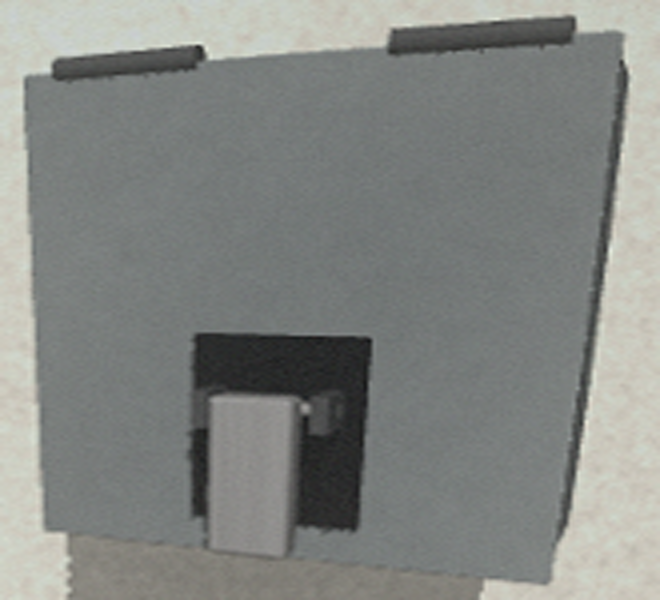

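View pics/c2.png

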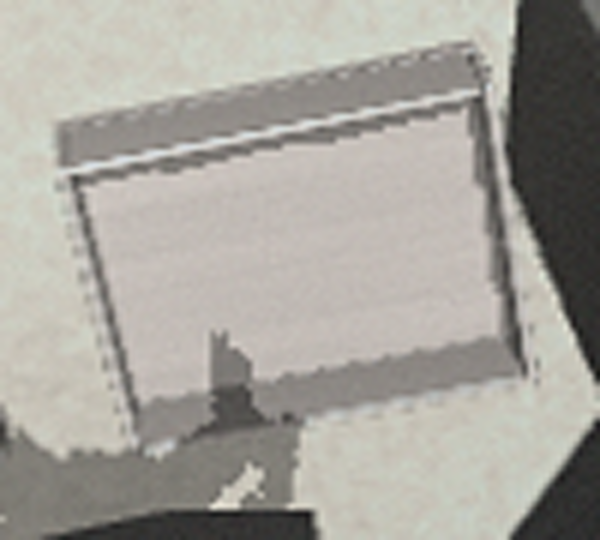

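```bash
cat > fit2.py <<'E'
from geo import *
from scipy.optimize import least_squares
ct,cs=optics.camera_info('top'),optics.camera_info('scene')
cw=dict(optics.camera_info('wrist'));cw['world_from_camera']=np.array([[0.963, -0.255, -0.087, 484.566], [-0.27, -0.911, -0.311, 159.277], [-0.0, 0.323, -0.946, 524.636], [0.0, 0.0, 0.0, 1.0]])
U,_,Vt=np.linalg.svd(cw['world_from_camera'][:3,:3]);cw['world_from_camera'][:3,:3]=U@Vt
top=px([(125,62),(665,172),(565,540),(45,430)],(6,5),(175,110))
sc=px([(520,115),(230,337),(20,238),(295,55)],5,(235,140))
wr=px([(622,33),(550,583),(45,530),(25,77)],(4,3),(230,15))
def corners(v):
    S,Y,N=frame(v[3]);C=v[:3]
    return np.array([C+S*sx*93+Y*sy*107 for sx,sy in((1,1),(1,-1),(-1,-1),(-1,1))])
f=lambda v:np.r_[(proj('top',corners(v),ct)-top).ravel(),(proj('scene',corners(v),cs)-sc).ravel(),(proj('w',corners(v),cw)-wr).ravel()]
q=least_squares(f,[530,110,130,-0.25]);print('lid top centre',q.x,'\n',q.fun.reshape(3,-1).round(1))
w=least_squares(lambda v:(proj('w',corners(v),cw)-wr).ravel(),q.x);print('wrist only',w.x,w.fun.round(1))
v=q.x;S,Y,N=frame(v[3])
h=v[:3]-4*N+105*Y
g=h-188*Y+28*N
print('hinge',h,'grip',g)
def pad(v):
    return [v[:3]+sx*14*S+dy*Y for sx,dy in((1,56),(1,-14),(-1,-14),(-1,56))]
pt=px([(410,308),(587,345),(575,405),(392,365)],(6,5),(175,110))
pw=px([(298,397),(290,550),(209,546),(212,393)],(4,3),(230,15))
psn=px([(230,170),(130,225),(100,215),(197,152)],5,(235,140))
f3=lambda v:np.r_[(proj('top',pad(v),ct)-pt).ravel(),(proj('scene',pad(v),cs)-psn).ravel(),(proj('w',pad(v),cw)-pw).ravel()]
q3=least_squares(f3,g+7*N);print('grip from paddle',q3.x-7*N,'\n',q3.fun.reshape(3,-1).round(1)); d=q3.x-7*N-h;print('rel hinge S,Y,N',d@S,d@Y,d@N)
tt=px([(290,45),(495,52),(500,280),(288,272)],4,(280,165))
ts=px([(475,213),(300,412),(90,237),(265,58)],5,(130,245))
tw=px([(483,92),(526,372),(138,448),(68,178)],6,(250,255))
def tc(v):
    Z=Rn.from_euler('z',v[2]).as_matrix()
    return np.array([np.r_[v[:2],28]+Z@[sx*75,sy*65,0] for sx,sy in((1,1),(1,-1),(-1,-1),(-1,1))])
for fl in (lambda v:np.r_[(proj('top',tc(v),ct)-tt).ravel(),(proj('scene',tc(v),cs)-ts).ravel(),(proj('w',tc(v),cw)-tw).ravel()],lambda v:(proj('w',tc(v),cw)-tw).ravel()):
  q2=least_squares(fl,[400,-200,0]);print('tray',q2.x,q2.fun.round(1))
E
python3 fit2.py
```

```text
lid top centre [ 5.36118237e+02  1.08927866e+02  1.36943506e+02 -2.51574843e-01] 
 [[ 0.6 -0.7  1.6 -0.4 -0.7  0.2  0.4  0.6]
 [ 0.7 -0.3 -0.8  0.3 -0.7  1.  -1.   0.2]
 [ 0.  -1.  -0.2  0.   0.1 -0.4 -0.1 -0.4]]
wrist only [ 5.36204909e+02  1.08306097e+02  1.36393656e+02 -2.51625944e-01] [-0.  -0.3 -0.2  0.3  0.2 -0.1  0.1  0.2]
hinge [564.01463671 210.17058746 133.37948002] grip [504.90429483  31.25285311 158.3276627 ]
grip from paddle [506.21782395  32.79183467 158.51825076] 
 [[ 0.  -0.5  0.6 -0.4 -0.3 -1.   0.5 -0.4]
 [-0.1 -1.6 -0.3  1.6 -0.7  1.  -0.2 -0.2]
 [-0.4 -1.2 -0.3  1.7 -0.2  0.1 -0.4 -1.2]]
rel hinge S,Y,N 0.8787042431021401 -186.18248692490388 27.766179809304337
tray [ 4.71586700e+02 -2.61395571e+02 -4.44581798e-02] [ 1.3 -1.9  0.5 -1.7  0.1 -0.8  1.6 -1.   0.3 -2.5 -0.5  0.4 -2.2 -1.5
 -0.7 -3.4  1.7 -1.7  2.3  1.6 -1.   1.8 -2.4 -1.4]
tray [ 4.71255411e+02 -2.61714883e+02 -4.29860854e-02] [ 1.5 -1.5  2.2  1.7 -1.1  2.  -2.5 -1.1]
```

```bash
cat > tgt.py <<'E'
from geo import *
yaw=-.2516
S,Y,N=frame(yaw)
g=np.array([505.7,32.3,158.5]); H=np.array([564.3,211.,133.4])
def pose(b,th=0,back=0,lift=0):
    # tool pose with approach angle b at lid angle th (rad), grasp pt at paddle_grip (rigid lid+paddle)
    Q=Rn.from_rotvec(-th*S)
    z=np.cos(b)*Y-np.sin(b)*N
    R=Q*Rtool(S,z)
    gp=H+Q.apply(g-H)
    return gp+R.apply([0,0,18.7-back]),R
E
python3 - <<'E'
from tgt import *
p,R=pose(np.radians(28),0,100)
print(p);rows(p,R,14)
E
```

```text
[471.0468202  -32.90970053 192.50797092]
dist 221.5 ang 67.9 per row 15.821563678850195 4.84712829124016
0 -7.2 2.5 13.8 -1.66 4.41 -1.14; 0 -8.3 2.0 13.3 -1.66 4.41 -1.14; 0 -9.3 1.4 12.7 -1.66 4.41 -1.14; 0 -10.3 0.9 12.0 -1.66 4.41 -1.14; 0 -11.2 0.3 11.2 -1.66 4.41 -1.14
0 -12.0 -0.2 10.3 -1.66 4.41 -1.14; 0 -12.8 -0.7 9.3 -1.66 4.41 -1.14; 0 -13.4 -1.3 8.3 -1.66 4.41 -1.14; 0 -14.0 -1.8 7.2 -1.66 4.41 -1.14; 0 -14.5 -2.2 6.0 -1.66 4.41 -1.14
0 -14.8 -2.7 4.8 -1.66 4.41 -1.14; 0 -15.1 -3.1 3.6 -1.66 4.41 -1.14; 0 -15.3 -3.5 2.3 -1.66 4.41 -1.14; 0 -15.3 -3.8 1.0 -1.66 4.41 -1.14
```

```bash
python3 -m jog '0 -8 2.5 14 -1.7 4.5 -1.2; 0 -9 2 13.5 -1.7 4.5 -1.2; 0 -10 1.5 13 -1.7 4.5 -1.2; 0 -11 1 12 -1.7 4.5 -1.2; 0 -11 0 11 -1.7 4.5 -1.2'
python3 - <<'E'
from tgt import *
print(r.sense()['qpos'].round(3))
p,R=pose(np.radians(28),0,100)
print(p);rows(p,R,9)
E
```

```text
clock: 1.87
eef_pos: [473.0, 32.2, 318.7]
tcp_rot: [2.937, -0.384, 1.436]
contact_force: [-0.0, 0.3, -0.5]
opening: 0.997
[-0.215 -0.08   2.014  0.451  1.065 -0.233]
[471.0468202  -32.90970053 192.50797092]
dist 142.0 ang 42.0 per row 15.776575185805134 4.66788870431264
0 -11.9 -1.4 10.2 -1.52 4.29 -1.05; 0 -12.6 -1.8 9.3 -1.52 4.29 -1.05; 0 -13.2 -2.3 8.3 -1.52 4.29 -1.05; 0 -13.8 -2.8 7.2 -1.52 4.29 -1.05; 0 -14.2 -3.2 6.1 -1.52 4.29 -1.05
0 -14.6 -3.6 4.9 -1.52 4.29 -1.05; 0 -14.8 -4.0 3.7 -1.52 4.29 -1.05; 0 -15.0 -4.3 2.5 -1.52 4.29 -1.05; 0 -15.0 -4.7 1.2 -1.52 4.29 -1.05
```

```bash
python3 -m jog '0 -12.5 -1.5 10.5 -1.6 4.5 -1.1; 0 -13 -2 9.5 -1.6 4.5 -1.1; 0 -14 -2.5 8.5 -1.6 4.5 -1.1; 0 -14.5 -3 7.5 -1.6 4.5 -1.1; 0 -15 -3.5 6 -1.6 4.5 -1.1'
python3 - <<'E'
from tgt import *
print(r.sense()['qpos'].round(3))
p,R=pose(np.radians(28),0,100)
rows(p,R,5)
E
```

```text
clock: 2.28
eef_pos: [472.6, -8.1, 248.6]
tcp_rot: [2.63, -0.718, 1.709]
contact_force: [-0.9, -0.2, 0.0]
opening: 1.0
[-0.599  0.148  2.18   0.991  1.122 -1.144]
dist 61.4 ang 17.1 per row 12.272590425102338 3.4151413014737186
0 -11.0 -3.4 4.1 -0.95 3.22 -0.64; 0 -11.2 -3.6 3.4 -0.95 3.22 -0.64; 0 -11.4 -3.8 2.7 -0.95 3.22 -0.64; 0 -11.4 -4.0 2.0 -0.95 3.22 -0.64; 0 -11.5 -4.1 1.3 -0.95 3.22 -0.64
```

```bash
python3 -m jog '0 -12 -3.5 4.5 -1.1 3.5 -0.7; 0 -12 -4 4 -1.1 3.5 -0.7; 0 -12.5 -4 3 -1.1 3.5 -.7; 0 -12.5 -4 2 -1.1 3.5 -.7; 0 -12.5 -4 1.5 -1.1 3.5 -.7'
python3 - <<'E'
from tgt import *
print(r.sense()['qpos'].round(3))
p,R=pose(np.radians(28),0,100)
rows(p,R,2)
f=optics.grab_frame('wrist');cv2.imwrite('pics/d_w.png',cv2.cvtColor(f,cv2.COLOR_RGB2BGR))
f=optics.grab_frame('scene');cv2.imwrite('pics/d_s.png',cv2.cvtColor(f,cv2.COLOR_RGB2BGR))
P=[g+7*N+sx*14*S+dy*Y for sx,dy in((1,56),(1,-14),(-1,-14),(-1,56))]
print(proj('wrist',P).round(1))
E
```

```text
clock: 2.7
eef_pos: [472.8, -38.4, 185.1]
tcp_rot: [2.242, -0.919, 2.083]
contact_force: [-0.0, -0.3, -0.3]
opening: 1.003
[-0.782  0.53   2.156  1.147  1.345 -1.662]
dist 9.4 ang 2.7 per row 4.695412095102691 1.3498504174517194
0 4.7 0.4 0.5 0.82 -1.01 0.36; 0 4.7 0.4 0.4 0.82 -1.01 0.36
[[267.3 142.2]
 [272.6 195.2]
 [235.6 195.3]
 [237.2 142.1]]
```

View pics/d_w.png

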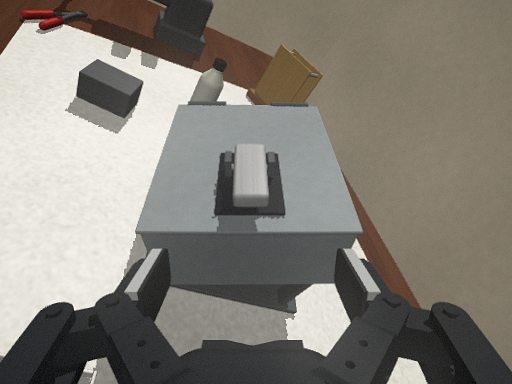

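View pics/d_s.png

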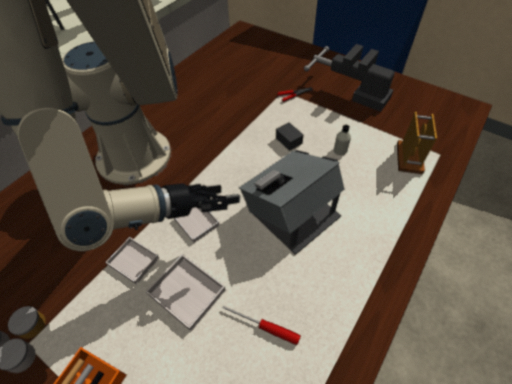

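```bash
python3 -m jog '0 5 0.5 10 0.8 -1 0.4; 0 5 0.5 12 0.8 -1 0.4; 0 0 0 20 0 0 0; 0 0 0 20 0 0 0'
python3 - <<'E'
from tgt import *
p,R=pose(np.radians(28),0,0)
rows(p,R,3)
f=optics.grab_frame('wrist');cv2.imwrite('pics/e_w.png',cv2.cvtColor(f,cv2.COLOR_RGB2BGR))
P=[g+7*N+sx*14*S+dy*Y for sx,dy in((1,56),(1,-14),(-1,-14),(-1,56))]
print(proj('wrist',P).round(1))
E
```

```text
clock: 3.13
eef_pos: [498.3, 15.2, 166.0]
tcp_rot: [2.338, -0.911, 1.998]
contact_force: [-0.8, -0.9, -0.1]
opening: 1.005
dist 38.8 ang 1.0 per row 12.934866750086869 0.3451383429540051
0 0.6 -0.3 12.9 -0.02 0.17 -0.30; 0 0.6 -0.3 12.9 -0.02 0.17 -0.30; 0 0.6 -0.3 12.9 -0.02 0.17 -0.30
[[271.7 163.2]
 [277.9 245.9]
 [227.9 246.5]
 [233.  163.8]]
```

View pics/e_w.png

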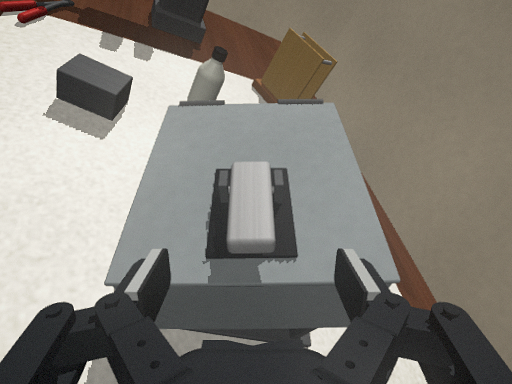

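```bash
python3 -m jog '0 0.6 -0.3 13 0 0 0; 0 0.6 -.3 13 0 0 0; 0 .6 -.3 13 0 0 0; 120 0 0 2 0 0 0; 255 0 0 0 0 0 0' 60
python3 -m jog '255 0 0 0 0 0 0; 255 0 0 0 0 0 0; 255 0 0 0 0 0 0'
python3 - <<'E'
from tgt import *
f=optics.grab_frame('wrist');cv2.imwrite('pics/f_w.png',cv2.cvtColor(f,cv2.COLOR_RGB2BGR))
p,R,s=cur();print(s['contact_force'],s['opening'],s['qpos']); rows(*pose(np.radians(28)),1)
E
```

```text
clock: 3.6
eef_pos: [515.5, 55.8, 154.6]
tcp_rot: [2.341, -0.902, 2.001]
contact_force: [0.1, 0.1, 0.3]
opening: 0.748
clock: 3.85
eef_pos: [513.2, 55.7, 155.8]
tcp_rot: [2.345, -0.899, 2.002]
contact_force: [-15.5, -21.4, 6.2]
opening: 0.318
[-14.06022037  -5.58335886  -1.58130427] 0.3197976413492861 [-0.53569452  0.53414744  2.20730892  1.34216825  1.17699954 -1.65299915]
dist 9.7 ang 1.1 per row 9.720208756143606 1.1063403766539284
0 -8.8 -0.2 -4.1 -0.56 0.89 -0.34
```

View pics/f_w.png

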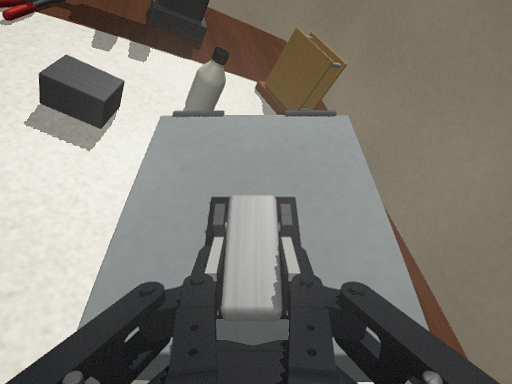

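```bash
python3 - <<'E'
from tgt import *
P=[g+7*N+sx*14*S+dy*Y for sx,dy in((1,56),(1,-14),(-1,-14),(-1,56))]
print(proj('wrist',P).round(1))
a=cv2.imread('pics/f_w.png');cv2.imwrite('pics/f2.png',cv2.resize(a[180:380,150:360],None,fx=3.5,fy=3,interpolation=cv2.INTER_CUBIC))
f=optics.grab_frame('scene');cv2.imwrite('pics/f_s.png',cv2.resize(cv2.cvtColor(f,cv2.COLOR_RGB2BGR)[120:270,190:360],None,fx=4,fy=4,interpolation=cv2.INTER_CUBIC))
p,R,s=cur();print(p,s['contact_force'])
E
```

```text
[[276.1 194.5]
 [283.5 311.8]
 [220.2 311.5]
 [229.4 194.6]]
[513.24886818  55.53515207 155.84601146] [-13.88988445  -8.48048342   1.01002087]
```

View pics/f2.png

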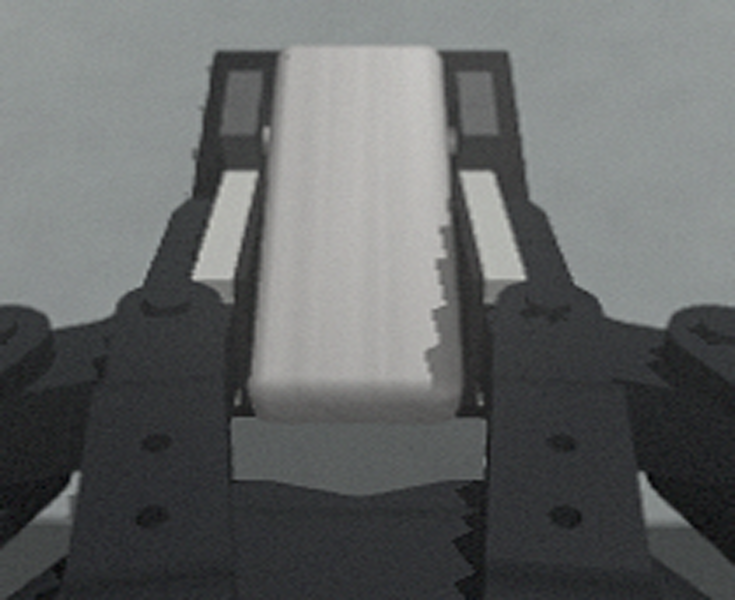

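View pics/f_s.png

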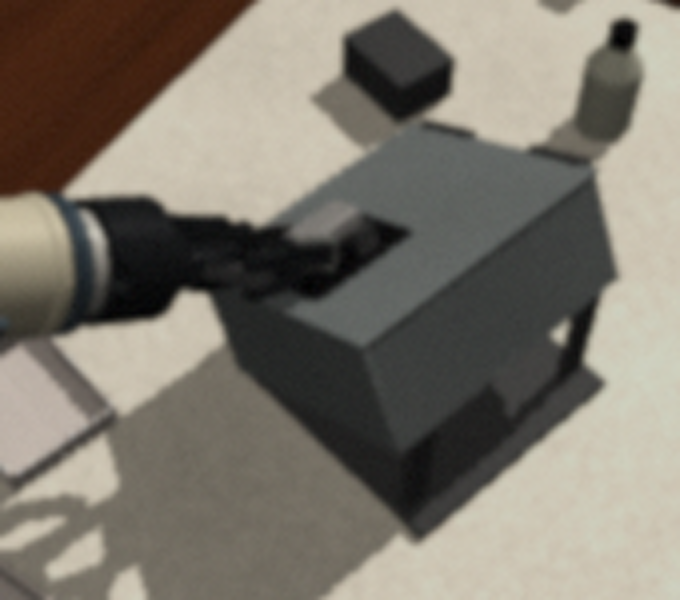

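```bash
python3 -m jog '110 0 0 0 0 0 0; 110 0 0 0 0 0 0; 110 0 0 0 0 0 0;110 -4 0 -1 0 0 0;110 -4 0 0 0 0 0'
python3 -m jog '110 0 0 0 0 0 0' 
python3 - <<'E'
from tgt import *
p,R,s=cur();print(s['contact_force'],s['opening']); rows(*pose(np.radians(28)),1)
E
```

```text
clock: 4.37
eef_pos: [514.6, 47.9, 150.8]
tcp_rot: [2.344, -0.898, 1.998]
contact_force: [-0.2, 0.1, -0.1]
opening: 0.57
clock: 4.45
eef_pos: [515.1, 47.2, 150.3]
tcp_rot: [2.344, -0.898, 1.997]
contact_force: [0.3, -0.0, 0.1]
opening: 0.574
[ 0.28605199 -0.02300873  0.08795143] 0.5743099513302092
dist 1.5 ang 1.2 per row 1.4576505276951748 1.1610930285689864
0 0.7 -1.1 -0.6 -0.39 1.02 -0.39
```

Aligned now; close.

```bash
python3 -m jog '255 0.5 -1 2 0 0 0; 255 0 0 0 0 0 0; 255 0 0 0 0 0 0; 255 0 0 0 0 0 0' 60
python3 - <<'E'
from tgt import *
p,R,s=cur();print(s['contact_force'],s['opening']); rows(*pose(np.radians(28)),1)
# lift paddle by ang about pivot
piv=g+48*Y-16*N
for d in (15,30):
  Q=Rn.from_rotvec(-np.radians(d)*S); print('to',d); rows(piv+Q.apply(p-piv),Q*R,4)
E
```

```text
clock: 4.78
eef_pos: [514.8, 48.9, 148.9]
tcp_rot: [2.345, -0.899, 1.996]
contact_force: [-1.1, -1.3, 2.0]
opening: 0.319
[-1.07756109 -1.26284341  2.03358566] 0.3190747882077428
dist 2.6 ang 1.2 per row 2.6235059671189123 1.172690941631909
0 0.8 0.1 -2.5 -0.37 1.02 -0.45
to 15
dist 7.9 ang 15.0 per row 1.968762774719849 3.7499999999999973
0 1.9 -0.0 -0.4 -0.03 -3.75 0.02; 0 1.9 -0.0 -0.5 -0.03 -3.75 0.02; 0 1.9 -0.0 -0.6 -0.03 -3.75 0.02; 0 1.8 -0.0 -0.8 -0.03 -3.75 0.02
to 30
dist 15.6 ang 30.0 per row 3.903839472520088 7.499999999999999
0 3.9 -0.0 -0.3 -0.06 -7.50 0.05; 0 3.8 -0.0 -0.8 -0.06 -7.50 0.05; 0 3.7 -0.0 -1.3 -0.06 -7.50 0.05; 0 3.5 -0.0 -1.7 -0.06 -7.50 0.05
```

```bash
python3 -m jog '255 4 0 -0.3 0 -4 0; 255 4 0 -0.5 0 -4 0; 255 4 0 -0.8 0 -4 0; 255 4 0 -1 0 -4 0; 255 2 0 -1 0 -4 0' 40
cat > chk.py <<'E'
from tgt import *
p,R,s=cur()
gp=p-R.apply([0,0,18.7])
d=gp-H
ang=np.arctan2(d@N,-(d@Y)); print('grasp S,Y,N rel hinge',(d@S).round(1),(d@Y).round(1),(d@N).round(1),'r',np.hypot(d@Y,d@N).round(1),'theta_eff',round(ang-np.arctan2(28,188),3))
z=R.apply([0,0,1]);print('beta',np.degrees(np.arctan2(-z@N,z@Y)).round(1),'zS',(z@S).round(3),'F(S,Y,N)',[round(float(s['contact_force']@a_),1) for a_ in (S,Y,N)],'open',s['opening'].round(3),'q',s['qpos'].round(2))
E
python3 chk.py
```

```text
clock: 5.2
eef_pos: [510.0, 52.0, 159.3]
tcp_rot: [2.572, -0.614, 1.666]
contact_force: [3.9, 12.7, -7.9]
opening: 0.32
grasp S,Y,N rel hinge 0.3 -179.5 43.3 r 184.6 theta_eff 0.089Traceback (most recent call last):
  File "chk.py", line 6, in <module>
    z=R.apply([0,0,1]);print('beta',np.degrees(np.arctan2(-z@N,z@Y)).round(1),'zS',(z@S).round(3),'F(S,Y,N)',[round(float(s['contact_force']@a_),1) for a_ in (S,Y,N)],'open',s['opening'].round(3),'q',s['qpos'].round(2))
                                                                                                                                                                              ^^^^^^^^^^^^^^^^^^
AttributeError: 'float' object has no attribute 'round'
```

```bash
sed -i "s/s\['opening'\].round(3)/s['opening']/" chk.py; python3 -m jog '255 3 0 -1 0 -3 0; 255 4 0 -1 0 -4 0; 255 4 0 -1 0 -4 0' 
python3 chk.py; python3 - <<'E'
from tgt import *
for n in('wrist','scene'):
  f=cv2.cvtColor(optics.grab_frame(n),cv2.COLOR_RGB2BGR)
  if n=='scene': f=cv2.resize(f[120:270,190:360],None,fx=4,fy=4,interpolation=cv2.INTER_CUBIC)
  cv2.imwrite(f'pics/g_{n}.png',f)
E
```

```text
clock: 5.45
eef_pos: [507.6, 56.6, 166.8]
tcp_rot: [2.629, -0.434, 1.541]
contact_force: [-8.3, -4.4, -11.6]
opening: 0.318
grasp S,Y,N rel hinge 0.6 -172.4 53.8 r 180.6 theta_eff 0.155
beta 62.3 zS -0.005 F(S,Y,N) [-11.5, -6.4, -7.2] open 0.3182376933083316 q [-0.19  0.13  2.32  1.2   0.49 -1.08]
```

View pics/g_scene.png

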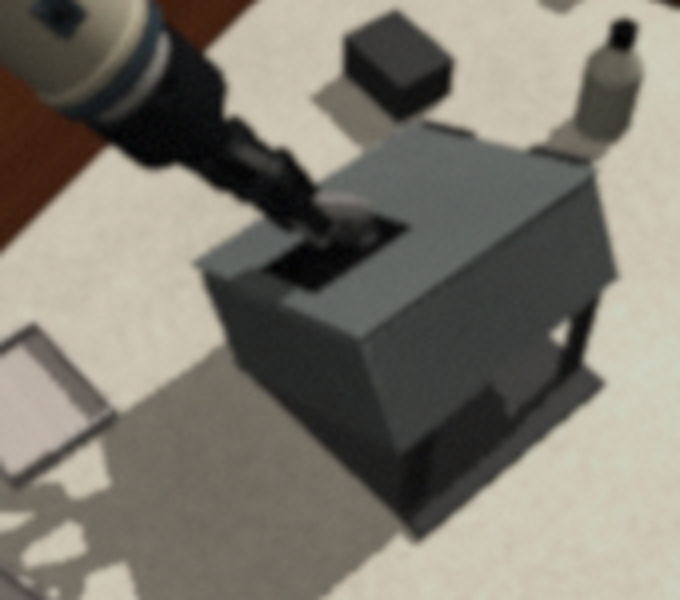

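View pics/g_wrist.png

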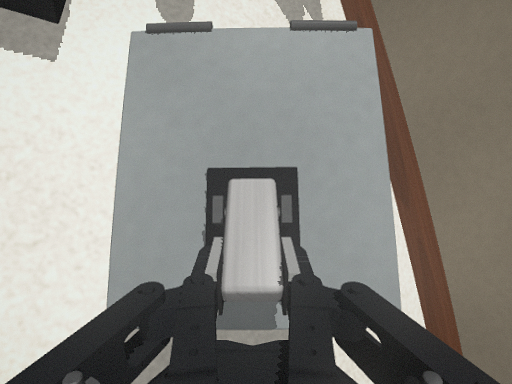

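```bash
cat > sw.py <<'E'
from tgt import *
import sys
th,ph,n=float(sys.argv[1]),float(sys.argv[2]),int(sys.argv[3])
b0=float(sys.argv[4]) if len(sys.argv)>4 else 28
p,R=pose(np.radians(b0)); p=p+R.apply([0,0,2.])
Qp=Rn.from_rotvec(-ph*S); piv=g+48*Y-16*N
p=piv+Qp.apply(p-piv);R=Qp*R
Qh=Rn.from_rotvec(-th*S);p=H+Qh.apply(p-H);R=Qh*R
rows(p,R,n,255)
E
python3 sw.py 0 0.6 1; python3 sw.py 0.35 0.62 5
```

```text
dist 4.7 ang 0.7 per row 4.662997740826419 0.652831830892397
255 -0.0 0.1 4.7 -0.28 -0.12 -0.58
dist 54.7 ang 21.3 per row 10.941004977293032 4.26535456542374
255 8.8 -0.1 -6.5 -0.08 -4.26 -0.10; 255 8.3 -0.1 -7.1 -0.08 -4.26 -0.10; 255 7.8 -0.1 -7.7 -0.08 -4.26 -0.10; 255 7.2 -0.0 -8.3 -0.08 -4.26 -0.10; 255 6.6 -0.0 -8.8 -0.08 -4.26 -0.10
```

```bash
python3 -m jog '255 9 0 -6.5 0 -4.3 0; 255 8.5 0 -7 0 -4.3 0; 255 8 0 -7.5 0 -4.3 0; 255 7.5 0 -8 0 -4.3 0; 255 7 0 -8.5 0 -4.3 0'; python3 chk.py; python3 sw.py .35 .62 1; python3 - <<'E'
from tgt import *
for n in('wrist','scene'):
  f=cv2.cvtColor(optics.grab_frame(n),cv2.COLOR_RGB2BGR)
  if n=='scene': f=cv2.resize(f[120:270,190:360],None,fx=4,fy=4,interpolation=cv2.INTER_CUBIC)
  cv2.imwrite(f'pics/h_{n}.png',f)
E
```

```text
clock: 5.97
eef_pos: [499.0, 68.2, 187.8]
tcp_rot: [2.677, -0.253, 1.442]
contact_force: [4.7, -13.2, 1.1]
opening: 0.321
grasp S,Y,N rel hinge 0.5 -159.7 79.0 r 178.2 theta_eff 0.312
beta 73.9 zS -0.021 F(S,Y,N) [7.5, -11.6, -2.5] open 0.32074160784015826 q [ 0.03  0.02  2.29  0.44  0.36 -0.16]
dist 30.5 ang 9.7 per row 30.52855321592469 9.738937652174045
255 22.4 -0.2 -20.7 -1.26 -9.65 -0.35
```

View pics/h_scene.png

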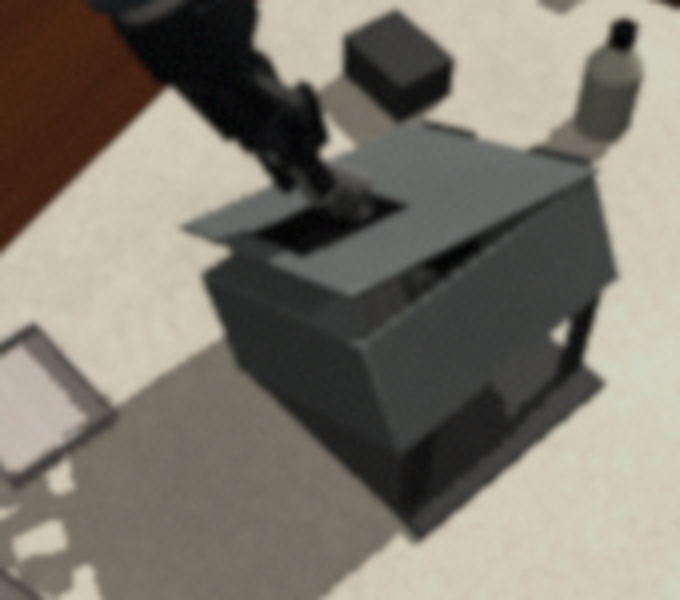

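View pics/h_wrist.png

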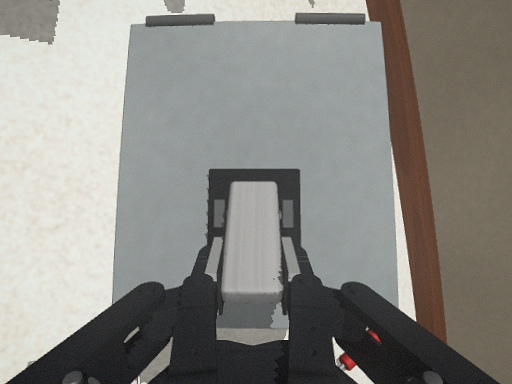

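```bash
python3 -m jog '255 8 0 -7 0 -3.5 0; 255 8 0 -7 0 -3.5 0; 255 7 0 -7 0 -3.5 0; 255 7 0 -7 0 -3.5 0; 255 6 0 -6 0 -2 0'; python3 chk.py; python3 sw.py .35 .62 1;python3 sw.py .7 .35 6
```

```text
clock: 6.48
eef_pos: [490.9, 87.2, 212.9]
tcp_rot: [2.698, -0.079, 1.358]
contact_force: [-6.1, -5.5, -4.5]
opening: 0.321
grasp S,Y,N rel hinge 0.7 -139.8 107.7 r 176.5 theta_eff 0.509
beta 85.0 zS -0.029 F(S,Y,N) [-6.1, -6.9, -2.0] open 0.32105717774979464 q [ 0.26 -0.01  2.22 -0.27  0.52  0.7 ]
dist 2.0 ang 2.2 per row 2.0302661520140135 2.185357461674475
255 -0.7 0.3 1.9 -1.69 1.38 -0.07
dist 49.0 ang 3.6 per row 8.158487518436603 0.6030724365850582
255 5.5 -0.1 -6.0 -0.28 -0.53 -0.00; 255 5.4 -0.1 -6.1 -0.28 -0.53 -0.00; 255 5.4 -0.1 -6.1 -0.28 -0.53 -0.00; 255 5.3 -0.0 -6.2 -0.28 -0.53 -0.00; 255 5.3 -0.0 -6.2 -0.28 -0.53 -0.00
255 5.2 0.0 -6.3 -0.28 -0.53 -0.00
```

Now at ~0.35 rad. Continue, letting the paddle relax.

```bash
python3 -m jog '255 7 0 -7.5 -0.3 -0.8 0; 255 7 0 -7.5 -0.3 -0.8 0; 255 7 0 -7.5 -0.3 -0.8 0; 255 7 0 -7.5 -0.3 -0.8 0; 255 6 0 -7 -0.3 -0.8 0'; python3 chk.py; python3 sw.py .7 .35 1;python3 sw.py 1.05 .15 7
```

```text
clock: 6.9
eef_pos: [480.3, 119.2, 248.7]
tcp_rot: [2.673, -0.002, 1.32]
contact_force: [10.4, 3.7, -11.1]
opening: 0.314
grasp S,Y,N rel hinge 0.3 -109.9 148.0 r 184.3 theta_eff 0.784
beta 89.8 zS -0.002 F(S,Y,N) [3.1, 6.1, -14.1] open 0.314124994654062 q [ 0.44 -0.05  2.16 -0.46  0.7   1.  ]
dist 1.9 ang 1.7 per row 1.8982379002537375 1.6899506516933125
255 1.3 0.3 1.3 -0.13 1.68 -0.01
dist 53.5 ang 6.9 per row 7.643305793383189 0.9872847787850635
255 6.5 0.0 -3.9 -0.02 -0.99 0.00; 255 6.5 0.0 -4.1 -0.02 -0.99 0.00; 255 6.4 0.0 -4.2 -0.02 -0.99 0.00; 255 6.3 0.0 -4.3 -0.02 -0.99 0.00; 255 6.3 0.0 -4.4 -0.02 -0.99 0.00
255 6.2 0.0 -4.5 -0.02 -0.99 0.00; 255 6.1 0.0 -4.6 -0.02 -0.99 0.00
```

```bash
python3 -m jog '255 9 0 -5.5 0 -1.4 0; 255 9 0 -5.5 0 -1.4 0; 255 9 0 -5.5 0 -1.4 0; 255 9 0 -6 0 -1.4 0; 255 8 0 -6 0 -1.4 0'; python3 chk.py; python3 sw.py 1.05 .15 1;python3 sw.py 1.4 .1 7
python3 - <<'E'
from tgt import *
for n in('wrist','scene'):
  f=cv2.cvtColor(optics.grab_frame(n),cv2.COLOR_RGB2BGR)
  if n=='scene': f=cv2.resize(f[100:270,190:360],None,fx=3.5,fy=3.5,interpolation=cv2.INTER_CUBIC)
  cv2.imwrite(f'pics/i_{n}.png',f)
E
```

```text
clock: 7.32
eef_pos: [478.1, 162.4, 274.0]
tcp_rot: [2.666, 0.122, 1.257]
contact_force: [16.7, 2.6, -18.3]
opening: 0.32
grasp S,Y,N rel hinge 0.2 -66.0 176.2 r 188.2 theta_eff 1.065
beta 97.8 zS 0.0 F(S,Y,N) [5.5, 6.7, -23.3] open 0.3196986839267956 q [ 0.62  0.02  2.04 -0.56  0.95  1.21]
dist 4.5 ang 1.1 per row 4.54041285809944 1.0693388377762212
255 4.5 0.2 0.0 0.02 1.07 -0.01
dist 61.9 ang 16.1 per row 8.844584112779422 2.302806887971267
255 8.4 0.0 -2.9 0.00 -2.30 -0.00; 255 8.2 0.0 -3.2 0.00 -2.30 -0.00; 255 8.1 0.0 -3.5 0.00 -2.30 -0.00; 255 8.0 0.0 -3.9 0.00 -2.30 -0.00; 255 7.8 0.0 -4.2 0.00 -2.30 -0.00
255 7.6 0.0 -4.5 0.00 -2.30 -0.00; 255 7.4 0.0 -4.8 0.00 -2.30 -0.00
```

View pics/i_scene.png

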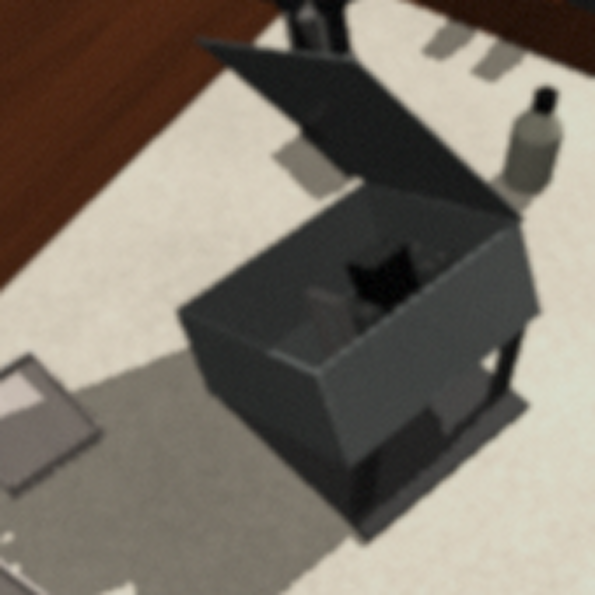

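View pics/i_wrist.png

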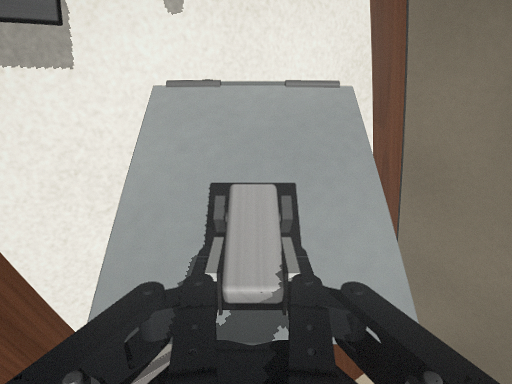

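```bash
python3 -m jog '255 11 0 -4 0 -3 0; 255 11 0 -4 0 -3 0; 255 10 0 -4.5 0 -3 0; 255 10 0 -5 0 -3 0; 255 10 0 -5.5 0 -3 0'; python3 chk.py; python3 sw.py 1.4 .1 1;python3 sw.py 1.8 .1 8
```

```text
clock: 7.83
eef_pos: [484.5, 210.5, 285.9]
tcp_rot: [2.629, 0.374, 1.117]
contact_force: [8.3, -4.2, -5.4]
opening: 0.319
grasp S,Y,N rel hinge 0.5 -12.7 187.9 r 188.3 theta_eff 1.356
beta 114.2 zS 0.002 F(S,Y,N) [5.7, -2.0, -8.9] open 0.31865019998195904 q [ 0.78  0.23  1.83 -0.63  1.31  1.37]
dist 12.6 ang 0.3 per row 12.58231640678421 0.29717929830528544
255 11.9 -0.0 -4.1 0.14 0.26 -0.03
dist 80.1 ang 22.7 per row 10.009979297029112 2.8324889397853843
255 9.6 -0.0 -2.8 0.02 -2.83 -0.01; 255 9.5 -0.0 -3.2 0.02 -2.83 -0.01; 255 9.3 -0.0 -3.7 0.02 -2.83 -0.01; 255 9.1 -0.0 -4.1 0.02 -2.83 -0.01; 255 8.9 -0.0 -4.6 0.02 -2.83 -0.01
255 8.7 -0.0 -5.0 0.02 -2.83 -0.01; 255 8.4 -0.0 -5.4 0.02 -2.83 -0.01; 255 8.1 -0.0 -5.9 0.02 -2.83 -0.01
```

```bash
python3 -m jog '255 12 0 -4 0 -3 0; 255 12 0 -4 0 -3 0; 255 12 0 -4.5 0 -3 0; 255 12 0 -5 0 -3 0; 255 12 0 -5.5 0 -3 0'; python3 chk.py; python3 sw.py 1.85 .05 5
```

```text
clock: 8.25
eef_pos: [500.8, 266.8, 283.0]
tcp_rot: [2.545, 0.621, 0.942]
contact_force: [4.5, -4.5, -1.9]
opening: 0.323
grasp S,Y,N rel hinge 0.7 50.5 181.7 r 188.6 theta_eff 1.694
beta 130.9 zS 0.002 F(S,Y,N) [4.0, -3.2, -4.2] open 0.32298440693106467 q [ 0.86  0.49  1.56 -0.65  1.64  1.43]
dist 29.2 ang 6.0 per row 5.840728456901569 1.199264057242886
255 5.5 -0.1 -2.0 0.02 -1.20 -0.03; 255 5.5 -0.1 -2.1 0.02 -1.20 -0.03; 255 5.4 -0.1 -2.2 0.02 -1.20 -0.03; 255 5.4 -0.1 -2.3 0.02 -1.20 -0.03; 255 5.3 -0.1 -2.4 0.02 -1.20 -0.03
```

```bash
python3 -m jog '255 9 0 -3.5 0 -1.6 0; 255 9 0 -3.5 0 -1.6 0; 255 9 0 -4 0 -1.6 0; 255 8 0 -4 0 -1.6 0; 255 6 0 -3 0 -1 0'; python3 chk.py; python3 - <<'E'
from tgt import *
for n in('top','scene'):
  f=cv2.cvtColor(optics.grab_frame(n),cv2.COLOR_RGB2BGR)
  cv2.imwrite(f'pics/j_{n}.png',f)
E
```

```text
clock: 8.67
eef_pos: [518.5, 306.0, 269.0]
tcp_rot: [2.477, 0.739, 0.836]
contact_force: [2.7, -3.5, -0.2]
opening: 0.317
grasp S,Y,N rel hinge 0.9 94.7 163.9 r 189.3 theta_eff 1.947
beta 139.1 zS 0.002 F(S,Y,N) [3.0, -2.7, -1.8] open 0.3166338160241077 q [ 0.88  0.65  1.39 -0.66  1.8   1.43]
```

View pics/j_scene.png

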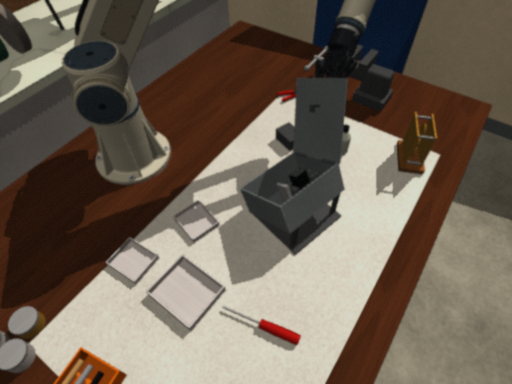

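View pics/j_top.png

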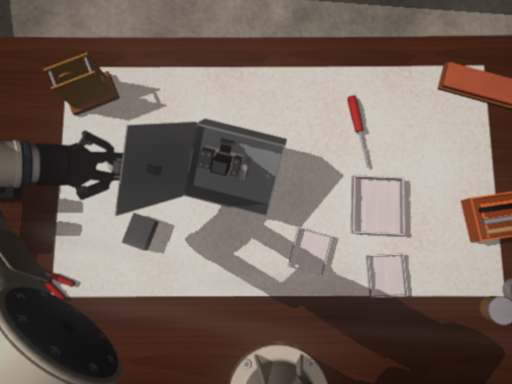

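```bash
python3 -m jog '0 0 0 0 0 0 0; 0 0 0 0 0 0 0; 0 0 0 0 0 0 0; 0 0 0 0 0 0 0'; python3 -m jog '0 0 0 -8 0 0 0; 0 0 0 -16 0 0 0; 0 0 0 -25 0 0 0; 0 0 0 -35 0 0 0; 0 -10 0 -35 0 0 0'; python3 chk.py; python3 - <<'E'
from tgt import *
C=np.array([536.1,109.2,137])-4*N
top=C-11*N+35*Y
print('rim',C,'relay top',top)
R=Rtool(S,-N)
p=top+170*N+0*Y
print(p); 
P,_,_=cur()
print(P)
rows(P+[-40,-60,120],R,7)
E
```

```text
clock: 9.1
eef_pos: [517.6, 305.5, 268.1]
tcp_rot: [2.482, 0.739, 0.839]
contact_force: [0.1, -0.4, -0.3]
opening: 0.871
clock: 9.52
eef_pos: [499.0, 393.4, 344.6]
tcp_rot: [2.484, 0.749, 0.835]
contact_force: [0.5, 0.4, -0.2]
opening: 0.999
grasp S,Y,N rel hinge -0.9 174.7 249.6 r 304.6 theta_eff 2.034
beta 139.6 zS -0.004 F(S,Y,N) [0.3, 0.5, -0.4] open 0.9993427172521322 q [ 0.96  0.68  1.17 -0.64  2.01  1.37]
rim [537.85878704 108.74790917 133.4359739 ] relay top [551.40883798 141.40269614 123.63490214]
[476.66038859 160.61655621 275.10601125]
[499.00228554 393.40850351 344.55817442]
dist 140.0 ang 49.6 per row 20.0 7.086008056272337
0 -19.1 4.6 -3.5 -0.05 7.09 0.03; 0 -18.6 4.6 -5.8 -0.05 7.09 0.03; 0 -17.7 4.7 -8.1 -0.05 7.09 0.03; 0 -16.6 4.7 -10.2 -0.05 7.09 0.03; 0 -15.2 4.7 -12.2 -0.05 7.09 0.03
0 -13.6 4.7 -13.9 -0.05 7.09 0.03; 0 -11.7 4.7 -15.5 -0.05 7.09 0.03
```

```bash
python3 -m jog '0 -20 5 -4 0 6.6 0; 0 -20 5 -7 0 6.6 0; 0 -19 5 -10 0 6.6 0; 0 -18 5 -12 0 6.6 0; 0 -17 5 -14 0 6.6 0'; python3 - <<'E'
from tgt import *
C=np.array([536.1,109.2,137])-4*N
top=C-11*N+35*Y
p=top+190*N
rows(p,Rtool(S,-N),8)
E
```

```text
clock: 9.93
eef_pos: [466.4, 363.1, 433.7]
tcp_rot: [2.668, 0.257, 1.206]
contact_force: [0.3, 0.6, 1.3]
opening: 1.003
dist 244.8 ang 16.1 per row 30.5971054712931 2.010983333814372
0 -18.1 -2.4 24.6 -0.09 2.01 0.12; 0 -18.9 -2.4 23.9 -0.09 2.01 0.12; 0 -19.8 -2.4 23.2 -0.09 2.01 0.12; 0 -20.6 -2.3 22.5 -0.09 2.01 0.12; 0 -21.3 -2.3 21.8 -0.09 2.01 0.12
0 -22.1 -2.3 21.0 -0.09 2.01 0.12; 0 -22.8 -2.3 20.2 -0.09 2.01 0.12; 0 -23.5 -2.3 19.4 -0.09 2.01 0.12
```

```bash
python3 -m jog '0 -36 -2.5 8 0 3 0; 0 -37 -2.5 8 0 3 0; 0 -37 -2.5 8 0 3 0; 0 -36 -2.5 8 0 3 0; 0 -30 -2 15 0 3 0'; python3 - <<'E'
from tgt import *
C=np.array([536.1,109.2,137])-4*N
top=C-11*N+35*Y
p=top+190*N
rows(p,Rtool(S,-N),4)
f=optics.grab_frame('wrist');cv2.imwrite('pics/k_w.png',cv2.cvtColor(f,cv2.COLOR_RGB2BGR))
P=[top+sx*17*S+sy*20*Y for sx,sy in((1,1),(1,-1),(-1,-1),(-1,1))]
P+=[C+sx*90*S+sy*105*Y for sx,sy in((1,1),(1,-1),(-1,-1),(-1,1))]
print(proj('wrist',P).round(1).tolist())
E
```

```text
clock: 10.35
eef_pos: [417.5, 189.2, 426.4]
tcp_rot: [2.67, -0.013, 1.34]
contact_force: [0.8, -0.4, 0.7]
opening: 1.003
dist 145.1 ang 1.4 per row 36.26775944109738 0.35346954243650613
0 -4.0 -2.9 35.9 0.00 -0.30 0.18; 0 -3.8 -2.9 36.0 0.00 -0.30 0.18; 0 -3.6 -2.9 36.0 0.00 -0.30 0.18; 0 -3.4 -2.8 36.0 0.00 -0.30 0.18
[[258.3, 143.2], [257.8, 167.3], [237.3, 167.0], [237.3, 142.9], [306.4, 112.6], [298.1, 236.5], [195.4, 234.9], [189.7, 110.8]]
```

View pics/k_w.png

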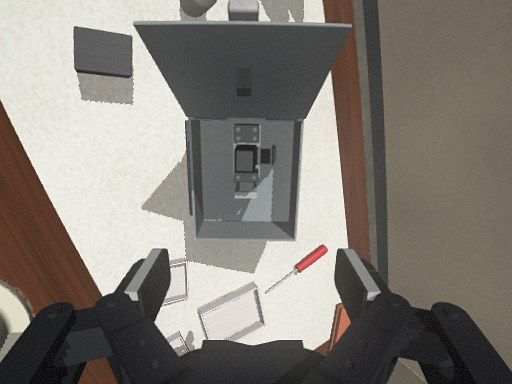

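```bash
python3 -m jog '0 -4 -3 36 0 0 0.2; 0 -4 -3 36 0 0 0.2; 0 -4 -3 36 0 0 0.2; 0 -4 -3 20 0 0 0; 0 0 0 0 0 0 0'; python3 - <<'E'
from tgt import *
C=np.array([536.1,109.2,137])-4*N
top=C-11*N+35*Y
rows(top+170*N,Rtool(S,-N),4)
f=optics.grab_frame('wrist');f=cv2.cvtColor(f,cv2.COLOR_RGB2BGR);cv2.imwrite('pics/l_w.png',f)
cv2.imwrite('pics/l1.png',cv2.resize(f[130:300,160:340],None,fx=4,fy=3.5,interpolation=cv2.INTER_CUBIC))
P=[top+sx*17*S+sy*20*Y for sx,sy in((1,1),(1,-1),(-1,-1),(-1,1))]
P+=[C+sx*90*S+sy*105*Y for sx,sy in((1,1),(1,-1),(-1,-1),(-1,1))]
print(proj('wrist',P).round(1).tolist())
np.save('l_cam.npy',optics.camera_info('wrist')['world_from_camera'])
E
```

```text
clock: 10.82
eef_pos: [456.3, 152.0, 305.1]
tcp_rot: [2.665, -0.026, 1.323]
contact_force: [-2.4, -0.4, 0.2]
opening: 0.995
dist 37.2 ang 1.5 per row 9.30262999427042 0.3775637286575364
0 3.1 0.4 8.7 0.07 -0.35 -0.12; 0 3.2 0.5 8.7 0.07 -0.35 -0.12; 0 3.2 0.5 8.7 0.07 -0.35 -0.12; 0 3.3 0.5 8.7 0.07 -0.35 -0.12
[[266.2, 143.2], [266.0, 175.7], [238.5, 175.9], [237.8, 143.4], [332.0, 99.5], [320.6, 265.2], [185.1, 266.5], [171.3, 100.6]]
```

View pics/l1.png

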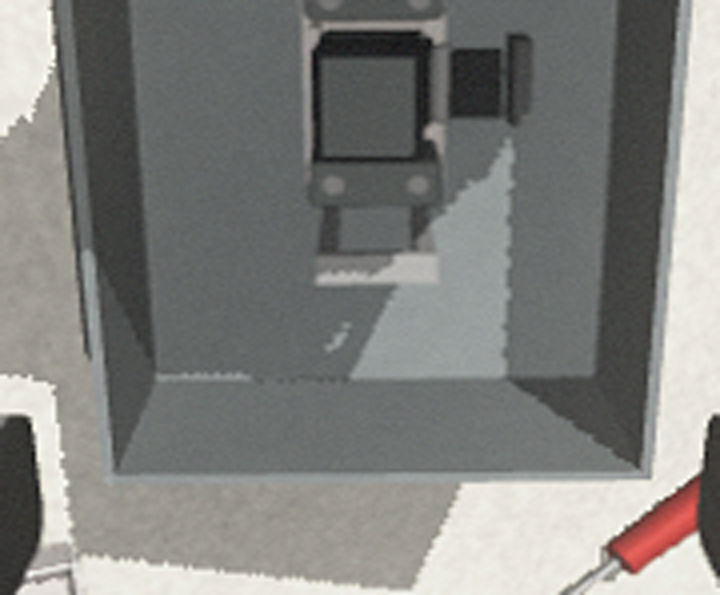

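View pics/l_w.png

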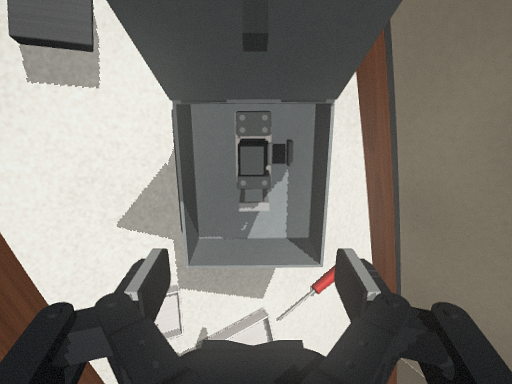

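```bash
python3 - <<'E'
from tgt import *
print(cur()[2]['qpos'].round(2))
E
python3 -m jog '75 0 0 0 0 0 -6.9; 75 0 0 0 0 0 -6.9; 75 0 0 0 0 0 -6.9; 75 0 0 0 0 0 -6.9; 75 0 0 0 0 0 -6.9'
python3 - <<'E'
from tgt import *
print(cur()[2]['qpos'].round(2))
E
```

```text
[ 0.54 -0.14  2.11 -0.42  0.85  1.03]
clock: 11.28
eef_pos: [458.2, 156.6, 316.2]
tcp_rot: [2.721, 0.247, 1.884]
contact_force: [0.2, -0.5, 0.2]
opening: 0.701
[ 0.55 -0.15  2.1  -0.42  0.87  0.4 ]
```

```bash
for i in 1; do python3 -m jog '75 0 0 0 0 0 -7; 75 0 0 0 0 0 -7; 75 0 0 0 0 0 -7; 75 0 0 0 0 0 -7; 75 0 0 0 0 0 -7'
python3 -m jog '75 0 0 0 0 0 -7; 75 0 0 0 0 0 -7; 75 0 0 0 0 0 -7; 75 0 0 0 0 0 -7; 75 0 0 0 0 0 -7'
python3 -m jog '75 0 0 0 0 0 -7; 75 0 0 0 0 0 -7; 75 0 0 0 0 0 -7; 75 0 0 0 0 0 -7; 75 0 0 0 0 0 -7'
python3 -m jog '75 0 0 0 0 0 -7; 75 0 0 0 0 0 -7; 75 0 0 0 0 0 -7; 75 0 0 0 0 0 -7; 75 0 0 0 0 0 -7'; done
cat > rl.py <<'E'
from tgt import *
import sys
C=np.array([536.1,109.2,137])-4*N
top=C-11*N+35*Y
Rf=Rtool(-S,-N)
def go(h,n,grip=75): print(cur()[2]['qpos'].round(2)); rows(top+h*N,Rf,n,grip)
if __name__=='__main__': go(float(sys.argv[1]),int(sys.argv[2]))
E
python3 rl.py 120 4
```

```text
clock: 11.7
eef_pos: [460.2, 162.6, 329.0]
tcp_rot: [2.931, 0.449, 2.516]
contact_force: [0.6, -0.5, -1.7]
opening: 0.699
clock: 12.12
eef_pos: [461.7, 168.5, 341.9]
tcp_rot: [-3.033, 0.492, -3.064]
contact_force: [0.3, 0.6, 0.7]
opening: 0.709
clock: 12.53
eef_pos: [462.9, 174.4, 355.1]
tcp_rot: [-2.755, 0.346, -2.396]
contact_force: [0.5, -1.1, 0.8]
opening: 0.71
clock: 12.95
eef_pos: [463.6, 180.1, 368.3]
tcp_rot: [-2.625, 0.077, -1.817]
contact_force: [-0.8, -0.4, 0.1]
opening: 0.704
[ 0.59 -0.19  2.03 -0.41  0.93 -2.1 ]
dist 144.3 ang 5.1 per row 36.08242441033 1.2785290597804728
75 6.6 8.1 34.5 -0.65 1.00 -0.45; 75 5.9 7.8 34.7 -0.65 1.00 -0.45; 75 5.2 7.4 34.9 -0.65 1.00 -0.45; 75 4.6 7.0 35.1 -0.65 1.00 -0.45
```

```bash
python3 -m jog '75 7 8 35 -.6 1 -.4; 75 6 8 35 -.6 1 -.4; 75 5.5 7.5 35 -.6 1 -.4; 75 5 7 35 -.6 1 -.4;75 0 0 0 0 0 0';python3 rl.py 120 1; python3 rl.py 40 4
python3 - <<'E'
from rl import *
f=optics.grab_frame('wrist');f=cv2.cvtColor(f,cv2.COLOR_RGB2BGR);cv2.imwrite('pics/m_w.png',f)
P=[top+sx*17*S+sy*20*Y for sx,sy in((1,1),(1,-1),(-1,-1),(-1,1))]
print(proj('wrist',P).round(1).tolist())
E
```

```text
clock: 13.37
eef_pos: [506.1, 162.1, 242.7]
tcp_rot: [-2.651, 0.011, -1.811]
contact_force: [-1.2, -0.5, -0.7]
opening: 0.71
[ 0.51  0.03  2.11 -0.52  0.69 -2.03]
dist 15.9 ang 1.4 per row 15.937825575148612 1.4306357286911644
75 8.8 10.6 8.0 -1.11 0.86 0.27
[ 0.51  0.03  2.11 -0.52  0.69 -2.03]
dist 89.4 ang 1.4 per row 22.33961130983141 0.3576589321727911
75 2.5 3.0 22.0 -0.28 0.22 0.07; 75 2.4 2.9 22.0 -0.28 0.22 0.07; 75 2.3 2.8 22.0 -0.28 0.22 0.07; 75 2.3 2.7 22.1 -0.28 0.22 0.07
[[249.7, 191.7], [249.8, 151.6], [286.0, 152.0], [284.3, 192.2]]
```

View pics/m_w.png

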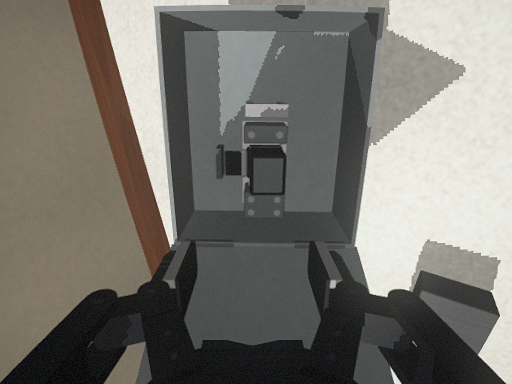

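```bash
python3 -m jog '75 4 4.5 16 -.5 .4 .1; 75 4 4.5 16 -.5 .4 .1; 75 3 3 0 0 0 0;75 0 0 0 0 0 0';python3 rl.py 80 1; 
python3 - <<'E'
from rl import *
f=optics.grab_frame('wrist');f=cv2.cvtColor(f,cv2.COLOR_RGB2BGR);cv2.imwrite('pics/n_w.png',f)
cv2.imwrite('pics/n1.png',cv2.resize(f[110:270,190:340],None,fx=4,fy=3.7,interpolation=cv2.INTER_CUBIC))
P=[top+sx*17*S+sy*20*Y for sx,sy in((1,1),(1,-1),(-1,-1),(-1,1))]
print(((proj('wrist',P)-[190,110])*[4,3.7]).round(1).tolist())
P=[C+sx*90*S+sy*105*Y for sx,sy in((1,1),(1,-1),(-1,-1),(-1,1))]
print(proj('wrist',P).round(1).tolist())
E
```

```text
clock: 13.75
eef_pos: [512.6, 155.7, 221.0]
tcp_rot: [-2.656, 0.011, -1.819]
contact_force: [0.3, -0.4, 0.2]
opening: 0.706
[ 0.49  0.07  2.13 -0.54  0.64 -2.01]
dist 26.9 ang 1.1 per row 26.884788792605136 1.0629990066774504
75 4.5 7.9 25.3 -0.83 0.65 -0.14
[[213.8, 358.6], [211.8, 200.0], [369.0, 200.4], [363.2, 359.3]]
[[166.3, 260.0], [140.2, 6.7], [389.3, 6.3], [357.7, 261.2]]
```

View pics/n1.png

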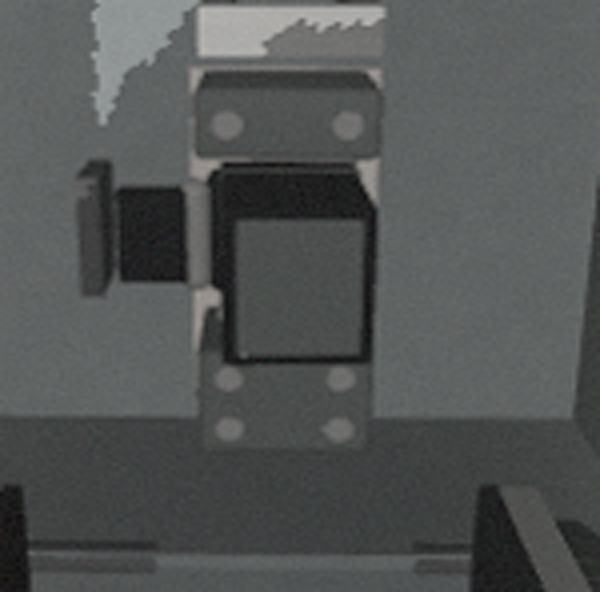

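View pics/n_w.png

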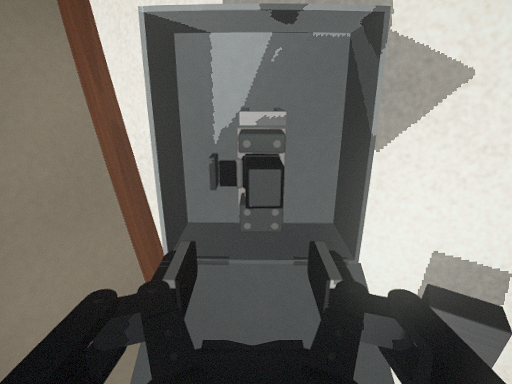

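```bash
sed -i 's/^top=.*/top=C-11*N+35.5*Y-1.5*S/' rl.py; python3 rl.py 40 3
```

```text
[ 0.49  0.07  2.13 -0.54  0.64 -2.01]
dist 66.5 ang 1.1 per row 22.175425059505738 0.37445328144504675
75 1.6 3.5 21.8 -0.29 0.23 -0.05; 75 1.6 3.4 21.9 -0.29 0.23 -0.05; 75 1.5 3.3 21.9 -0.29 0.23 -0.05
```

```bash
python3 -m jog '75 2.5 5 22 -.3 .2 0; 75 2.5 5 22 -.3 .2 0; 75 2 4 22 -.3 .2 0;75 1 1.5 0 0 0 0';python3 rl.py 20 2 
```

```text
clock: 14.13
eef_pos: [532.0, 148.0, 163.1]
tcp_rot: [-2.659, 0.012, -1.822]
contact_force: [-1.7, -0.1, -0.3]
opening: 0.704
[ 0.45  0.19  2.15 -0.65  0.5  -1.91]
dist 24.5 ang 1.0 per row 12.241738988211182 0.47708142804207965
75 0.7 0.7 12.2 -0.32 0.32 -0.15; 75 0.6 0.7 12.2 -0.32 0.32 -0.15
```

```bash
python3 -m jog '75 1 1.2 12 -.3 .3 -.1; 75 1 1.2 12 -.3 .3 -.1; 75 .5 .5 2 0 0 0';python3 rl.py -31 5;python3 - <<'E'
from rl import *
f=optics.grab_frame('wrist');f=cv2.cvtColor(f,cv2.COLOR_RGB2BGR);cv2.imwrite('pics/o_w.png',f)
E
```

```text
clock: 14.38
eef_pos: [542.1, 144.4, 142.3]
tcp_rot: [-2.665, 0.004, -1.824]
contact_force: [-0.3, -0.5, -0.1]
opening: 0.703
[ 0.43  0.24  2.15 -0.69  0.47 -1.88]
dist 52.1 ang 0.4 per row 10.425536260428823 0.07278138062635528
75 0.0 0.3 10.4 -0.06 0.03 -0.03; 75 0.0 0.3 10.4 -0.06 0.03 -0.03; 75 0.0 0.3 10.4 -0.06 0.03 -0.03; 75 0.0 0.3 10.4 -0.06 0.03 -0.03; 75 0.0 0.3 10.4 -0.06 0.03 -0.03
```

View pics/o_w.png

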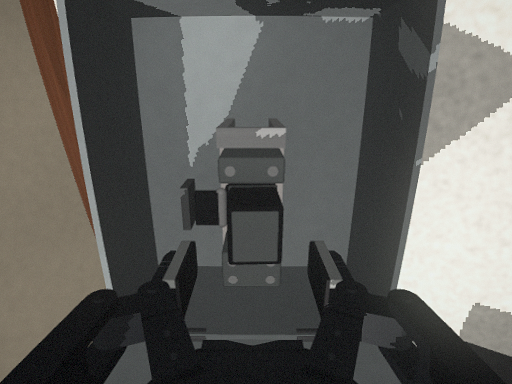

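```bash
python3 -m jog '75 .3 .6 10.5 0 0 0; 75 .3 .6 10.5 0 0 0; 75 .3 .6 10.5 0 0 0; 75 .3 .5 9 0 0 0';python3 rl.py -31 2
```

```text
clock: 14.77
eef_pos: [560.4, 140.9, 111.0]
tcp_rot: [-2.657, 0.009, -1.823]
contact_force: [-0.3, -0.6, 0.3]
opening: 0.705
[ 0.41  0.31  2.14 -0.8   0.4  -1.77]
dist 16.2 ang 0.9 per row 8.090298985059784 0.4545794895628829
75 0.7 1.9 7.8 -0.38 0.22 -0.13; 75 0.6 1.8 7.9 -0.38 0.22 -0.13
```

```bash
python3 - <<'E'
from rl import *
f=optics.grab_frame('wrist');f=cv2.cvtColor(f,cv2.COLOR_RGB2BGR);cv2.imwrite('pics/p_w.png',f)
print(cur()[2]['contact_force'])
E
```

```text
[-1.71938558 -0.56358822 -1.16124745]
```

View pics/p_w.png

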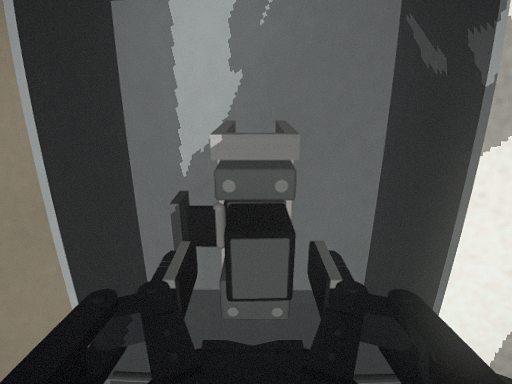

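```bash
python3 -m jog '75 .6 2.2 8 -.3 .2 -.1; 75 .6 2.2 8 -.3 .2 -.1;75 0 .5 0 0 0 0';python3 rl.py -31 1;python3 - <<'E'
from rl import *
f=optics.grab_frame('wrist');f=cv2.cvtColor(f,cv2.COLOR_RGB2BGR);cv2.imwrite('pics/q_w.png',f)
print(cur()[2]['contact_force'])
E
```

```text
clock: 15.07
eef_pos: [564.0, 139.2, 94.7]
tcp_rot: [-2.667, 0.001, -1.823]
contact_force: [-0.8, 0.5, -0.5]
opening: 0.706
[ 0.4   0.35  2.14 -0.83  0.39 -1.74]
dist 0.8 ang 0.2 per row 0.8275464144921998 0.23139238101141868
75 0.5 -0.3 -0.6 -0.22 0.03 -0.07
[-0.38612457  0.37357674  0.41258714]
```

View pics/q_w.png

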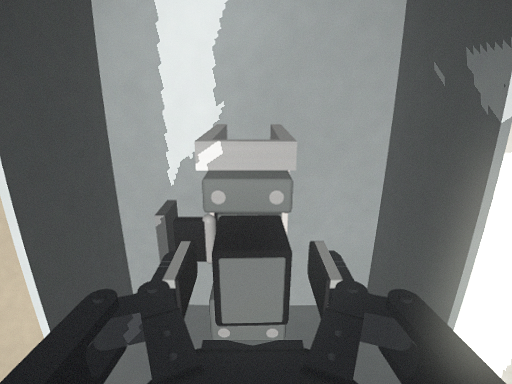

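```bash
python3 -m jog '255 0 0 0 0 0 0; 255 0 0 0 0 0 0; 255 0 0 0 0 0 0; 255 0 0 0 0 0 0' 70;python3 rl.py -31 1;python3 - <<'E'
from rl import *
f=optics.grab_frame('wrist');f=cv2.cvtColor(f,cv2.COLOR_RGB2BGR);cv2.imwrite('pics/s_w.png',f)
F=cur()[2]['contact_force'];print(F@S,F@Y,F@N)
E
```

```text
clock: 15.45
eef_pos: [564.5, 139.7, 96.4]
tcp_rot: [-2.665, 0.002, -1.823]
contact_force: [0.5, 0.0, -1.3]
opening: 0.387
[ 0.41  0.35  2.14 -0.83  0.39 -1.74]
dist 1.5 ang 0.3 per row 1.530379931966622 0.3449098376528692
75 1.1 0.8 0.8 -0.32 0.09 -0.09
-0.12279909731420091 0.009800937082147326 -1.497146185656004
```

View pics/s_w.png

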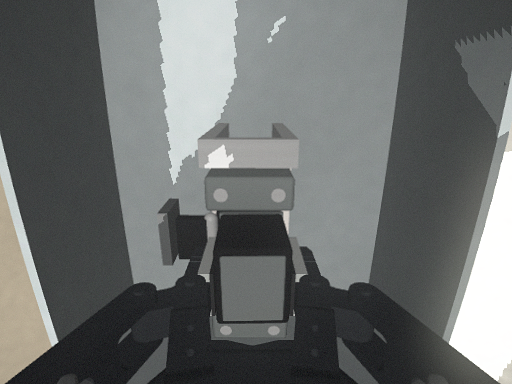

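```bash
python3 -m jog '255 0 0 -4 0 0 0; 255 0 0 -5 0 0 0; 255 0 0 -5 0 0 0; 255 0 0 -5 0 0 0';python3 rl.py -31 1;python3 - <<'E'
from rl import *
p,R,s=cur()
F=s['contact_force'];print(F@S,F@Y,F@N,s['opening'])
E
```

```text
clock: 15.83
eef_pos: [555.3, 141.5, 113.3]
tcp_rot: [-2.666, 0.001, -1.823]
contact_force: [2.0, -0.2, -2.0]
opening: 0.389
[ 0.42  0.31  2.14 -0.77  0.42 -1.8 ]
dist 20.1 ang 0.3 per row 20.07554713543711 0.2519555327243166
75 0.6 0.3 20.1 -0.24 0.03 -0.07
0.8115841413130555 0.3265802799776042 -2.687509303437432 0.38931159231440404
```

```bash
python3 -m jog '255 0 0 -8 0 0 0; 255 0 0 -8 0 0 0; 255 0 0 -10 0 0 0; 255 0 0 -12 0 0 0; 255 0 0 -15 0 0 0';python3 rl.py -31 1;python3 - <<'E'
from rl import *
p,R,s=cur()
F=s['contact_force'];print(F,s['opening'])
f=optics.grab_frame('wrist');f=cv2.cvtColor(f,cv2.COLOR_RGB2BGR);cv2.imwrite('pics/t_w.png',f)
E
```

```text
clock: 16.25
eef_pos: [527.6, 147.3, 162.3]
tcp_rot: [-2.67, -0.001, -1.824]
contact_force: [-0.1, -0.6, -1.7]
opening: 0.388
[ 0.46  0.19  2.15 -0.63  0.52 -1.92]
dist 76.7 ang 0.1 per row 76.65725974600458 0.09639186693268137
75 -0.8 -2.7 76.6 0.00 -0.08 -0.05
[-0.13674447 -0.55848265 -1.73193259] 0.3882024004475719
```

View pics/t_w.png

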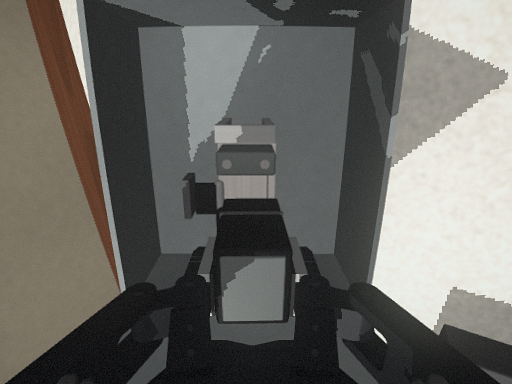

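```bash
python3 -m jog '255 0 0 -25 0 0 0; 255 0 0 -35 0 0 0; 255 0 0 -35 0 0 0';python3 - <<'E'
from rl import *
yw=np.radians(-8)
R=Rtool([-np.cos(yw),-np.sin(yw),0],[0,0,-1])
print(cur()[0],cur()[2]['qpos'])
rows(np.array([471.5,-261.5,190.]),R,14,255)
E
```

```text
clock: 16.55
eef_pos: [481.9, 157.5, 247.2]
tcp_rot: [-2.676, -0.004, -1.824]
contact_force: [1.0, 0.0, 0.0]
opening: 0.387
[481.91453605 157.5366368  247.24063582] [ 0.53036954 -0.0056067   2.12724274 -0.49127481  0.74311933 -2.03976533]
dist 423.1 ang 27.4 per row 30.218309081543644 1.9577787626347583
255 29.1 -4.2 6.8 -1.90 -0.12 -0.45; 255 29.2 -4.2 6.6 -1.90 -0.12 -0.45; 255 29.2 -4.1 6.4 -1.90 -0.12 -0.45; 255 29.3 -4.1 6.2 -1.90 -0.12 -0.45; 255 29.3 -4.1 6.0 -1.90 -0.12 -0.45
255 29.4 -4.1 5.8 -1.90 -0.12 -0.45; 255 29.4 -4.0 5.6 -1.90 -0.12 -0.45; 255 29.5 -4.0 5.4 -1.90 -0.12 -0.45; 255 29.5 -3.9 5.2 -1.90 -0.12 -0.45; 255 29.5 -3.8 5.0 -1.90 -0.12 -0.45
255 29.6 -3.8 4.8 -1.90 -0.12 -0.45; 255 29.6 -3.7 4.6 -1.90 -0.12 -0.45; 255 29.7 -3.6 4.5 -1.90 -0.12 -0.45; 255 29.7 -3.5 4.3 -1.90 -0.12 -0.45
```

```bash
python3 -m jog '255 29 -4 0 -1.9 -.1 -.4; 255 29 -4 0 -1.9 -.1 -.4; 255 29 -4 0 -1.9 -.1 -.4; 255 29 -4 0 -1.9 -.1 -.4; 255 29 -4 0 -1.9 -.1 -.4'
python3 -m jog '255 29 -4 2 -1.9 -.1 -.4; 255 29 -4 2 -1.9 -.1 -.4; 255 29 -4 4 -1.9 -.1 -.4; 255 29 -4 5 -1.9 -.1 -.4; 255 29 -4 5 -1.9 -.1 -.4';cat > tr.py <<'E'
from rl import *
import sys
yw=np.radians(-8)
R=Rtool([-np.cos(yw),-np.sin(yw),0],[0,0,-1])
s=cur()[2];print(s['qpos'].round(2),s['contact_force'].round(1),s['opening'])
rows(np.array([471.5,-261.5,float(sys.argv[1])]),R,int(sys.argv[2]),255)
E
python3 tr.py 150 6
```

```text
clock: 16.97
eef_pos: [464.5, 20.6, 264.6]
tcp_rot: [-2.836, 0.004, -1.763]
contact_force: [1.1, 0.3, -2.2]
opening: 0.384
clock: 17.38
eef_pos: [461.7, -90.1, 252.8]
tcp_rot: [-2.993, -0.054, -1.807]
contact_force: [-0.2, 0.6, -0.6]
opening: 0.391
[-0.15  0.01  2.02 -0.08  0.97 -3.02] [-0.2  0.6 -0.6] 0.3911381660341262
dist 200.1 ang 10.5 per row 33.354686715508386 1.7468804187658138
255 26.4 -5.4 19.6 -1.39 -0.58 -0.88; 255 26.7 -5.5 19.2 -1.39 -0.58 -0.88; 255 27.0 -5.5 18.8 -1.39 -0.58 -0.88; 255 27.3 -5.6 18.4 -1.39 -0.58 -0.88; 255 27.5 -5.6 18.0 -1.39 -0.58 -0.88
255 27.8 -5.6 17.6 -1.39 -0.58 -0.88
```

```bash
sed -i 's/^R=.*/R=Rn.from_euler("xyz",[np.pi,0,-2.42])/' tr.py; python3 tr.py 150 7
```

```text
[-0.15  0.01  2.02 -0.08  0.97 -3.02] [-0.2  0.6 -0.6] 0.3911381660341262
dist 200.1 ang 36.5 per row 28.58973147043576 5.212290448981073
255 22.7 -4.6 16.8 -1.31 -0.06 5.04; 255 22.2 -7.0 16.7 -1.31 -0.06 5.04; 255 21.5 -9.3 16.4 -1.31 -0.06 5.04; 255 20.6 -11.5 16.2 -1.31 -0.06 5.04; 255 19.5 -13.7 15.9 -1.31 -0.06 5.04
255 18.2 -15.7 15.5 -1.31 -0.06 5.04; 255 16.7 -17.6 15.1 -1.31 -0.06 5.04
```

```bash
python3 -m jog '255 12 -2 8 -1 0 6.5; 255 16 -6 12 -1 0 6.5; 255 21 -9 16 -1.3 0 6; 255 20 -11 16 -1.3 0 5; 255 19 -13 16 -1.3 0 5'; python3 tr.py 150 4
```

```text
clock: 17.8
eef_pos: [463.9, -195.1, 192.6]
tcp_rot: [-3.084, 0.006, -2.326]
contact_force: [0.9, 1.0, -1.9]
opening: 0.394
[-0.39  0.18  1.97 -0.02  0.94 -2.77] [ 0.9  1.  -1.9] 0.393748547195145
dist 79.2 ang 6.3 per row 19.79856076128034 1.5752419537298428
255 10.8 -12.1 11.3 -0.82 0.12 1.34; 255 10.5 -12.5 11.1 -0.82 0.12 1.34; 255 10.2 -12.9 11.0 -0.82 0.12 1.34; 255 9.9 -13.3 10.8 -0.82 0.12 1.34
```

```bash
python3 -m jog '255 11 -12 11 -.8 .1 1.3; 255 11 -12.5 11 -.8 .1 1.3; 255 10 -13 11 -.8 .1 1.3; 255 8 -12 8 -.8 .1 1.3; 255 0 0 0 0 0 0'; python3 tr.py 100 3
python3 - <<'E'
from tgt import *
for n in('scene','wrist','top'):
  f=cv2.cvtColor(optics.grab_frame(n),cv2.COLOR_RGB2BGR)
  cv2.imwrite(f'pics/u_{n}.png',f)
E
```

```text
clock: 18.22
eef_pos: [469.4, -265.5, 148.4]
tcp_rot: [3.137, 0.0, -2.43]
contact_force: [0.5, -0.4, -1.4]
opening: 0.389
[-0.52  0.32  1.89  0.    0.94 -2.8 ] [ 0.5 -0.4 -1.4] 0.38876040540501405
dist 48.6 ang 0.6 per row 16.20791100886348 0.21621926884871392
255 -1.4 0.5 16.1 0.09 0.01 -0.20; 255 -1.4 0.5 16.1 0.09 0.01 -0.20; 255 -1.4 0.5 16.1 0.09 0.01 -0.20
```

View pics/u_scene.png

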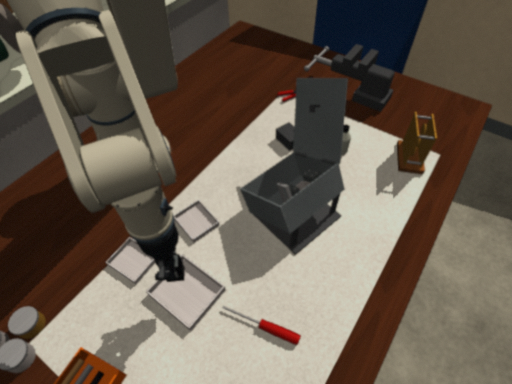

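View pics/u_wrist.png

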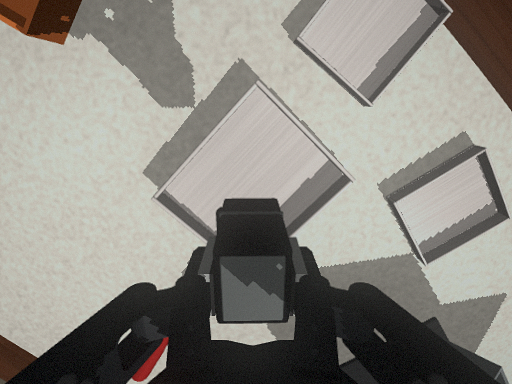

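View pics/u_top.png

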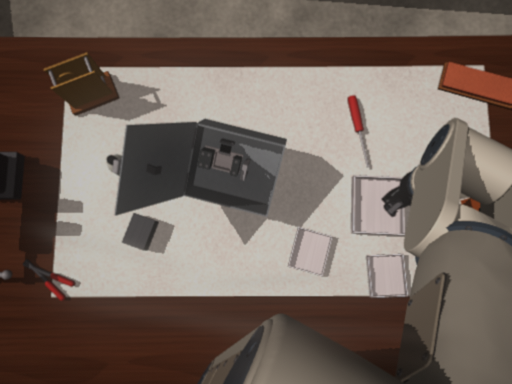

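```bash
python3 -m jog '255 -1.4 .5 18 0 0 0; 255 -1.4 .5 18 0 0 0; 255 -1.4 .5 18 0 0 0; 255 0 0 18 0 0 0; 255 0 0 10 0 0 0'; python3 tr.py 46 3
```

```text
clock: 18.78
eef_pos: [474.8, -255.5, 72.4]
tcp_rot: [-3.134, 0.006, -2.421]
contact_force: [-0.6, 0.7, -1.8]
opening: 0.386
[-0.5   0.43  1.95  0.    0.76 -2.79] [-0.6  0.7 -1.8] 0.3858219877515151
dist 27.2 ang 0.6 per row 9.08146079720825 0.1894921758404525
255 2.2 -0.7 8.8 -0.15 0.12 -0.02; 255 2.2 -0.7 8.8 -0.15 0.12 -0.02; 255 2.2 -0.8 8.8 -0.15 0.12 -0.02
```

```bash
python3 -m jog '255 2.2 -.7 9 -.1 .1 0; 255 2.2 -.7 9 -.1 .1 0; 255 1 0 8 -.1 .1 0'; python3 tr.py 40 3;python3 - <<'E'
from tgt import *
f=cv2.cvtColor(optics.grab_frame('wrist'),cv2.COLOR_RGB2BGR)
cv2.imwrite('pics/v_w.png',f)
E
```

```text
clock: 19.03
eef_pos: [472.3, -258.6, 46.3]
tcp_rot: [-3.138, 0.001, -2.417]
contact_force: [-0.4, 0.1, -0.6]
opening: 0.387
[-0.5   0.47  1.96 -0.    0.71 -2.8 ] [-0.4  0.1 -0.6] 0.3871912879780507
dist 7.0 ang 0.3 per row 2.3224002208905765 0.09621229159156751
255 0.9 -0.5 2.1 -0.08 0.03 0.05; 255 0.9 -0.5 2.1 -0.08 0.03 0.05; 255 0.8 -0.5 2.1 -0.08 0.03 0.05
```

View pics/v_w.png

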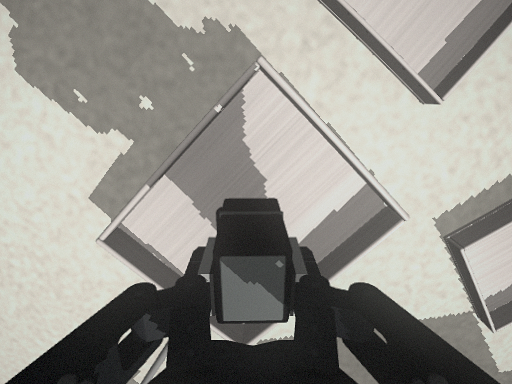

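Relay just above the tray floor, well inside. Lower slowly until touch.

```bash
python3 -m jog '255 .5 0 2.5 0 0 0; 255 .5 0 2.5 0 0 0'; python3 -m jog '255 0 0 2 0 0 0'; python3 -m jog '255 0 0 2 0 0 0'; python3 -m jog '255 0 0 2 0 0 0'
```

```text
clock: 19.25
eef_pos: [471.1, -259.3, 39.9]
tcp_rot: [-3.139, 0.001, -2.418]
contact_force: [-0.2, -0.7, -1.8]
opening: 0.388
clock: 19.33
eef_pos: [471.3, -259.5, 38.0]
tcp_rot: [-3.138, 0.001, -2.418]
contact_force: [-0.7, 0.6, -2.2]
opening: 0.383
clock: 19.42
eef_pos: [471.5, -259.7, 36.1]
tcp_rot: [-3.138, 0.001, -2.418]
contact_force: [0.5, -0.6, -1.9]
opening: 0.389
clock: 19.5
eef_pos: [472.0, -260.1, 34.5]
tcp_rot: [-3.137, 0.002, -2.418]
contact_force: [-0.9, -0.6, 18.5]
opening: 0.386
```

```bash
python3 -m jog '255 0 0 -0.5 0 0 0'; python3 -m jog '60 0 0 0 0 0 0; 60 0 0 0 0 0 0; 60 0 0 0 0 0 0; 60 0 0 0 0 0 0'; python3 - <<'E'
from tgt import *
f=cv2.cvtColor(optics.grab_frame('wrist'),cv2.COLOR_RGB2BGR)
cv2.imwrite('pics/w_w.png',f)
E
```

```text
clock: 19.58
eef_pos: [472.2, -260.3, 35.2]
tcp_rot: [-3.137, 0.002, -2.418]
contact_force: [-0.5, 0.2, -1.6]
opening: 0.391
clock: 19.92
eef_pos: [473.1, -260.9, 36.1]
tcp_rot: [-3.134, 0.003, -2.418]
contact_force: [0.3, -0.0, 0.2]
opening: 0.764
```

View pics/w_w.png

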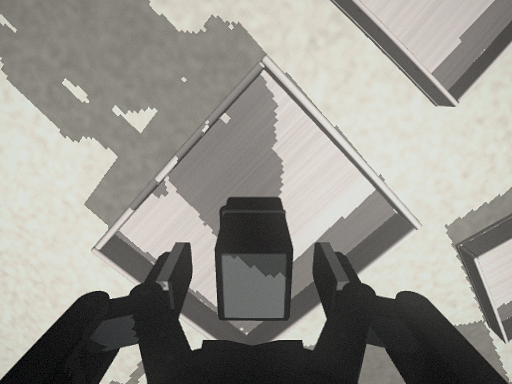

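Released and standing. Retreat straight up.

```bash
python3 -m jog '0 0 0 -6 0 0 0; 0 0 0 -12 0 0 0; 0 0 0 -20 0 0 0; 0 0 0 -30 0 0 0; 0 0 0 -40 0 0 0'; python3 -m jog '0 0 0 -40 0 0 0; 0 20 0 -30 0 0 0; 0 20 0 -10 0 0 0; 0 0 0 0 0 0 0; 0 0 0 0 0 0 0';python3 - <<'E'
from tgt import *
print(cur()[2]['contact_force'])
for n in('scene','wrist','top'):
  f=cv2.cvtColor(optics.grab_frame(n),cv2.COLOR_RGB2BGR)
  cv2.imwrite(f'pics/x_{n}.png',f)
E
```

```text
clock: 20.38
eef_pos: [467.7, -257.8, 142.8]
tcp_rot: [3.135, -0.002, -2.418]
contact_force: [1.2, 0.1, 0.4]
opening: 1.003
clock: 20.8
eef_pos: [440.4, -286.6, 241.3]
tcp_rot: [-3.131, 0.003, -2.417]
contact_force: [0.2, 0.4, -0.1]
opening: 1.0
[ 0.1819546   0.39320102 -0.09020931]
```

View pics/x_scene.png

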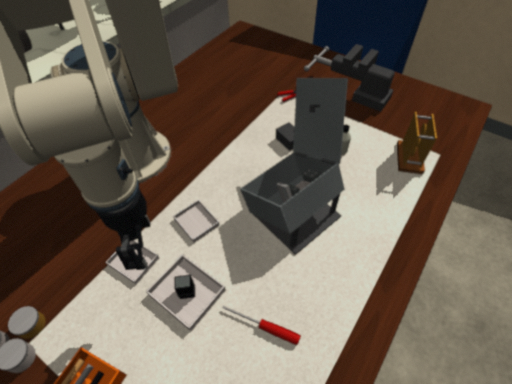

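View pics/x_wrist.png

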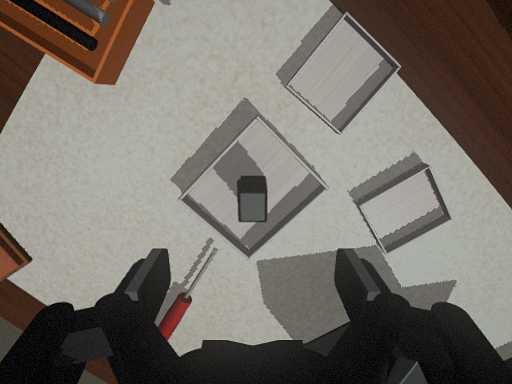

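View pics/x_top.png

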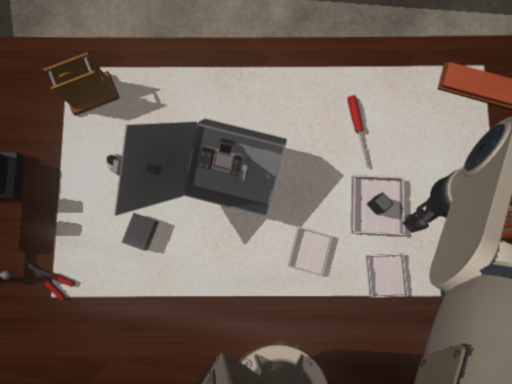

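```bash
python3 - <<'E'
from tgt import *
for th in (1.65,1.75,1.85,1.95,2.0):
    d=-Y*np.cos(th)+N*np.sin(th)
    P=[H+S*sx*93+d*212 for sx in(1,-1)]
    print(th,proj('top',P).round(0).tolist(),proj('scene',P).round(0).tolist())
E
```

```text
1.65 [[161.0, 135.0], [146.0, 227.0]] [[326.0, 84.0], [277.0, 83.0]]
1.75 [[150.0, 132.0], [136.0, 223.0]] [[332.0, 81.0], [282.0, 81.0]]
1.85 [[140.0, 129.0], [127.0, 220.0]] [[339.0, 79.0], [288.0, 79.0]]
1.95 [[131.0, 126.0], [119.0, 216.0]] [[345.0, 79.0], [294.0, 79.0]]
2.0 [[127.0, 124.0], [115.0, 214.0]] [[347.0, 79.0], [297.0, 79.0]]
```

```bash
python3 -c "
from rig import r,ticket
print(r.sense()['qvel'].round(3)); print(ticket.sign_off())"
```

```text
[ 0.007  0.02   0.008 -0.001 -0.    -0.002]
the job is handed in; nothing more can be done
None
```

I finished the job and handed it in at about 21 s of the 62 s allowed. No verdict came back, so the results below are from my own last checks.

- **Paddle and lid:** I gripped the paddle and lifted it about 0.6 rad while the lid was still down. I then swung the lid over to the left and let it go. Projecting the lid's free edge into the top and scene pictures puts it at about 1.98 rad, against the 1.65 rad needed.
- **Relay:** I pulled it about 77 mm straight out along N. I lowered it into the largest tray until it touched the floor, which showed as a brief 18 N reading at the wrist, and then let it go. The last pictures show it standing upright a few millimetres from the tray centre.
- **Bystanders:** The block and screwdriver look unmoved in the last pictures. The bottle is partly hidden behind the lid; the part that shows is where it was.
- **Arm:** It was clear of everything and nearly still, with wrist force under 0.5 N.

**Faults on the way:**
- My first paddle grip sat about 9 mm high because the arm had drifted, so I opened and gripped again before lifting.
- Joint 6 reached its range limit of −3.02 on the way to the tray, so I changed the tool's yaw.
- The tray's corners fitted the pictures only to 2–3 pixels, roughly 5 mm, which is well inside the placing tolerance.

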